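# Fit the filter barrel into the gas sampler and strap it down

## Task

Fit the clean filter barrel (the bright one with blue bands) into the gas sampler: lay it gently in the two V-blocks with its nose towards the inlet, slide it along the V until its face meets the inlet gasket and press it home with a firm push of about 12 N, kept up for half a second and never more than 20 N. Then swing the clamp strap over it, close it fully down onto its rest post without forcing it, and let go. Leave the used barrel and everything else alone.

Things in the scene. Friction and masses are not known exactly. Their poses are not given: they have to be found in the camera images.
- barrel: The clean filter barrel: bright steel cylinder, 40 mm diameter, 180 mm long, about 0.45 kg, blue bands and blue outlet stub (16 mm long) at its rear; brittle inside. Origin on its axis at mid-length; x runs along the barrel to the nose, a steel spigot 14 mm in diameter, 14 mm out of the front face. It starts in one of the tray's two places, nose roughly to +y, rolled at any angle.
- barrel_face (a point): Centre of the barrel's flat front face (90 mm ahead of the barrel's origin), from which the nose stands out.
- used_barrel: The used barrel: same shape and size, dark sooty steel with orange bands. It lies in the tray's other place and stays there.
- tray: Black transport tray, fixed, 210 x 225 mm, for two barrels side by side. Origin: centre of its underside; x along the barrels (as their noses point). Barrel axes at y = +52.5 and -52.5, z = 48 mm, mid-length at x = 0, each on two V-saddles 24 mm long at x = -65 and +65 (64 mm wide, tops z = 42); between these the space beside a barrel is free down to z = 6 mm.
- cradle: The sampler, fixed: white base plate 290 x 170 mm (x = -135 to 155, top z = 10 mm) with V-blocks, inlet, heated head (behind the inlet, top z = 115) and strap. Origin on the table under the V's centre line; x along the V to the inlet (roughly world +y), y square to it (roughly towards the robot). A barrel seated in the V has its axis at y = 0, z = 60 mm; fully home its origin is at x = -6 mm.
- inlet: The inlet: upright steel flange on the cradle (same origin and axes), 70 mm wide, top at z = 100 mm, with a hole of 25 mm diameter for the nose and a hard, rigidly backed rubber gasket ring (38 mm outside) facing the V. It hardly gives (some 20 N/mm), so the push must be felt; besides it, sliding the barrel along the V takes 2 to 5 N of rubbing.
- gasket (a point): Centre of the gasket's face, on the V's axis at cradle x = 84, y = 0, z = 60 mm.
- strap (a joint): Angle of the clamp strap, rad: 0 = closed, level across the barrel, on the rest post (stop); starts open at 2.2 to 2.65, leaning out on the far side; stop at 2.8. A friction hinge (0.5 N m) keeps it where it is left: about 5 N at the grip move it, about 9 N over the last 0.1 rad, where the shoe meets the barrel. Pressed down from above, the force rises clearly as it lands.
- strap_hinge (a point): Centre of the strap's hinge, axis along the cradle's x; fixed at cradle x = 50, y = -45, z = 92 mm.
- strap_grip (a point): Centre of the strap's red grip, a round cross-bar 16 mm in diameter and 26 mm long (along cradle x) at the strap's free end, 100 mm from the hinge: at angle q at cradle y = -45 + 100 cos q, z = 92 + 100 sin q mm. The strap is a steel bar 20 mm wide, 6 mm thick. The grip can be pinched by its two ends from above, lightly (20 to 25 N), and then turns between the fingers.
- shoe: Rubber shoe, 20 x 20 mm, on a spring of 2 N/mm with 7 mm travel under the strap, 45 mm from the hinge; on a seated barrel the closed strap compresses it 4 mm, which holds the barrel down with about 8 N.
- plug: Red plastic plug, 22 mm diameter, 16 mm high, standing on the cradle's base plate. Bystander; origin at the centre of its underside.
- impinger_a: Glass bottle with red cap, 48 mm diameter, 150 mm high, standing left of the sampler. Bystander; origin at its underside.
- impinger_b: Second such bottle. Bystander; origin at its underside.
- wrench: Steel wrench lying on the table on the left. Bystander.
- spare_gasket: Black rubber ring, 48 mm diameter, 6 mm thick, lying beyond the work. Bystander.
- screwdriver: Screwdriver lying on the far right. Bystander.
- grease_tin: Round aluminium grease tin, 68 mm diameter, 45 mm high, on the right. Bystander.
- vblock_rear (a point): Rear aluminium V-block: point on a seated barrel's axis at the block's mid-length, cradle x = -62, y = 0, z = 60 mm. 90 degree V, 24 mm long, 64 mm wide outside, tops at z = 54 mm. Between the blocks (cradle x = -50 to +38 mm) the space beside the barrel is free down to the base plate, for the fingers.
- vblock_front (a point): Front V-block, alike, at cradle x = 50, y = 0, z = 60 mm. When the barrel is lowered into the V its origin must be at about cradle x = -30 mm (between -38 and -24), so that the nose clears the inlet and both blocks carry it.
- rest_post (a point): Top centre of the post on which the closed strap's grip rests: cradle x = 50, y = 55, z = 84 mm; post 12 mm (along x) by 10 mm. Its rubber buffer gives about 1 mm at the grip under 25 N and is crushed, the strap forced below -0.015 rad, by some 30 N or more.
Mind the look-alikes: they are no part of the job. What is shaped like the barrel but purple is not meant.

How it is judged:
On the way, in this order (a step that is already met when the one before it is completed fails the run):
1. the barrel lies centred in both V-blocks, nose towards the inlet and still short of the gasket, the strap still open (y of barrel in the frame of cradle between -0.002 and 0.002 m and z of barrel in the frame of cradle between 0.058 and 0.062 m and angle between the x axis of barrel and the x axis of cradle, either way round below 0.03 rad and x of barrel_face in the frame of cradle between 0.035 and 0.081 m and value of joint strap above 0.5 rad), for 0.2 s.
2. the barrel is pressed against the inlet gasket with 7 to 20 N for 0.3 s, seated in the V, the strap still open (contact force between barrel and inlet between 7 and 20 N and distance between barrel_face and gasket below 0.003 m and angle between the x axis of barrel and the x axis of cradle, either way round below 0.03 rad and value of joint strap above 0.5 rad), for 0.3 s.
At the end, for the whole second after the job is handed in: The barrel lies in the V with its face within 2.5 mm of the gasket's centre and parallel to the V within 0.03 rad, the strap is closed to within 0.02 rad of its end stop with its shoe pressing on the barrel (more than 4 N), the barrel is at rest and the robot has let go (distance between barrel_face and gasket below 0.0025 m and angle between the x axis of barrel and the x axis of cradle, either way round below 0.03 rad and value of joint strap below 0.02 rad and contact force between shoe and barrel above 4 N and linear speed of barrel below 0.01 m/s); the robot touches nothing.
It fails at once if the barrel is pushed against the inlet with more than 20 N (contact force between barrel and inlet above 20 N).
It fails at once if the strap is forced down past its rest, crushing the rubber buffer (about 30 N at the grip) (value of joint strap below -0.015 rad).
It fails at once if the barrel is dropped into or rammed against the sampler (more than 40 N in all) (contact force between barrel and cradle above 40 N).
It fails at once if the used barrel is disturbed (moved more than 10 mm) (distance of used_barrel from where it was at the start of the episode above 0.01 m).
It fails at once if a bystander is knocked (moved more than 15 mm) (distance of any of plug, impinger_a, impinger_b, wrench, spare_gasket, screwdriver, grease_tin from where it was at the start of the episode above 0.015 m).
It also fails if it takes over 72 s, if anything falls off the work surface, if the arm or the gripper's body presses on something with over 40 N, if the wrist force passes 120 N, or if a joint passes its speed limit or range.

## Robot

A 6-joint arm with a two-finger parallel gripper is mounted at the origin on the work surface. World frame = base frame: x ahead of the robot, y to its left, z up, the work surface at z = 0. Lengths are in m, angles in rad, forces in N, time in s.
With the tool pointing down it reaches from about 0.35 to 0.975 m from the base axis. Payload 4.9 kg.
Tool frame: the origin (TCP) lies midway between the tips of the shut fingers; the grasp point (between the pads) lies 19 mm behind it; z points along the fingers, y is the direction in which the jaws open and shut (so a half turn about z gives the same grasp; the last joint's range is limited). The gripper opens to 85 mm and grips with 20 to 120 N. Pads are 22 mm wide; open, the fingers measure 114 mm over their backs; the gripper's body (76 mm by 85 mm) begins 54 mm behind the grasp point. The pads swing forward as they close: fully open they stand 13 mm farther back than shut.
Start: joints at [1.064, 0.053, 1.613, -0, 1.476, -0.119], TCP at [0.236, 0.579, 0.231] pointing down, gripper open.
Joint ranges: [-3.01, 3.01], [-1.01, 2.22], [0.06, 2.58], [-1.02, 4.17], [0.09, 2.62], [-3.14, 3.14]. Speed limits (rad/s): [2.57, 2.57, 3.14, 3.14, 3.14, 3.14].

## Interface

Orientations are given as a rotation vector (axis times angle).
In Python, from station import ctrl gives the robot as it stands.
- The arm moves only by the tool play_rows, never from a script. Its argument "motion" is a list that holds one entry, the list of rows, each a list of 7 numbers: the closure, from -1 (fully open) to 1 (shut), then the shift along the tool's x, y, z in cm, then the turn, a rotation vector about the tool's x, y, z in degrees. A call has 1 to 20 rows; each row is the pose to reach, as a shift and turn from the pose measured when the call began, along the tool's axes at that moment; what a row does not reach only later rows make up. A row lasts 1/8 s, in which the tool goes at most 62.5 mm and 10.7 degrees, less where a joint would pass 70% of its speed; a pose out of reach is approached as far as the arm can. A call with a gripper value outside its range is refused whole. The fingers move at their own pace and stop on an object; "newtons" is the grip in N (left out, the last holds). Time passes only in rows, so rows that repeat a pose let the fingers close. It gives the time, the measured TCP pose, the force and the opening at its end, in the units of the state.
- ctrl.get_obs(): the state, without advancing time (a new reading comes with each control period).
- ctrl.get_image(name): name is "scene" or "top" or "wrist"; returns a dict with "color" (480x640x3 uint8, red, green, blue), "mtx" (3x3 intrinsics, pixels), "T" (4x4, takes a point from camera to world coordinates). Camera axes: x right, y up, looking along -z (the intrinsics and any distortion apply to the point x, -y, -z); pixel columns grow to the right and rows downward; lengths in m; the calibration is good to about 2 mm. A picture is of the moment at which its call begins. There is no depth.
- ctrl.finish_job(): hands the job in, once; it reports no verdict.
The state is a dict: "t": time; "q": joint angles; "dq": joint speeds; "effort": joint torques, N m; "tool_pos": TCP position; "tool_rot": TCP orientation; "contact_force": force on the tool from outside, world axes, zero at the start; "wrist_torque": the same for the moment, N m; "opening": finger opening in m.
Only numpy, scipy, OpenCV 4.12 (cv2) and the standard library are available. Lean on these libraries where they do the work, as an engineer would, in place of code of your own. Each camera call takes 0.05 s, during which the arm holds its last target.

## Working session

There is one attempt and no reset: what is moved stays moved. The work goes in short steps, Python scripts to look and compute and a tool call to move; the robot and the scene stay as the last step left them, time stands still between calls to the robot, and variables do not carry over. Pictures are saved under pics/ and viewed, and the job is handed in when it is done.

Besides the shell and the picture viewer there is one more tool, called as a command line: name --argument value ..., lists and objects as JSON in quotes. play_rows: Moves the arm, as the interface text tells. Its arguments: {"type":"object","properties":{"motion":{"type":"array"},"newtons":{"type":"number"}},"required":["motion"]}

```bash
ls; mkdir -p pics; python3 - <<'E'
from station import ctrl
import cv2
o=ctrl.get_obs()
for k,v in o.items(): print(k,v)
for n in ["scene","top","wrist"]:
    d=ctrl.get_image(n); cv2.imwrite(f"pics/{n}0.png",d["color"][:,:,::-1]); print(n,d["mtx"].tolist(),d["T"].round(4).tolist(),[k for k in d])
E
```

```text
pics
t 0.0
q [ 1.06400283e+00  5.33534539e-02  1.61429000e+00  8.08191877e-06
  1.47596988e+00 -1.19006116e-01]
dq [ 0.00110283  0.00074942  0.00130253  0.00015154 -0.00119961  0.00087744]
effort [-7.83140313e-04 -3.93672788e+01 -3.70178854e+01 -1.84698906e-04
  6.74491923e-03 -2.90271794e-05]
tool_pos [0.2360397  0.57805259 0.23006751]
tool_rot [-6.05205040e-01 -3.08210420e+00  3.01545571e-03]
contact_force [-0.30184827 -0.36184299  1.05958506]
wrist_torque [-0.06440516 -0.00378155  0.0008236 ]
opening 0.08554346373929418
scene [[487.6619265304408, 0.0, 319.1660591488305], [0.0, 487.6619265304408, 237.8165052144644], [0.0, 0.0, 1.0]] [[-0.841, -0.4486, 0.3026, 0.8503], [0.541, -0.7068, 0.4557, 0.5146], [0.0095, 0.547, 0.8371, 1.0703], [0.0, 0.0, 0.0, 1.0]] ['color', 'mtx', 'T']
top [[601.8936128830663, 0.0, 320.36268592576835], [0.0, 601.8936128830663, 240.41342374625614], [0.0, 0.0, 1.0]] [[-0.0252, 0.9854, -0.1687, 0.2431], [-0.9997, -0.0236, 0.0113, -0.0017], [0.0071, 0.1689, 0.9856, 1.4326], [0.0, 0.0, 0.0, 1.0]] ['color', 'mtx', 'T']
wrist [[415.50056414755306, 0.0, 312.72785899846986], [0.0, 415.50056414755306, 241.07091779425966], [0.0, 0.0, 1.0]] [[0.3785, -0.8893, -0.2566, 0.1713], [0.9256, 0.3633, 0.1063, 0.6046], [-0.0014, -0.2777, 0.9607, 0.3727], [0.0, 0.0, 0.0, 1.0]] ['color', 'mtx', 'T']
```

View pics/scene0.png

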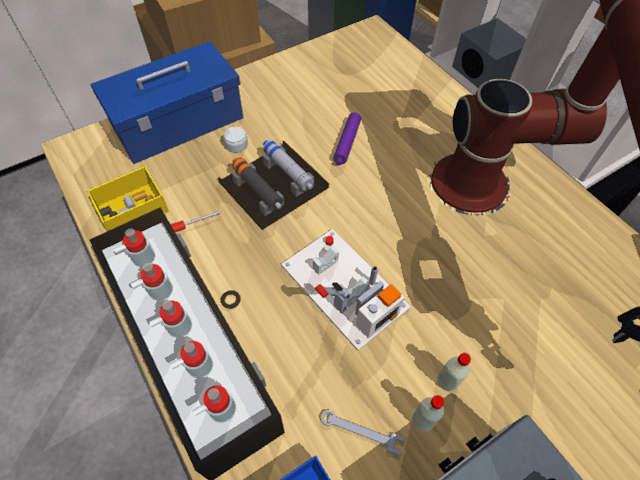

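View pics/top0.png

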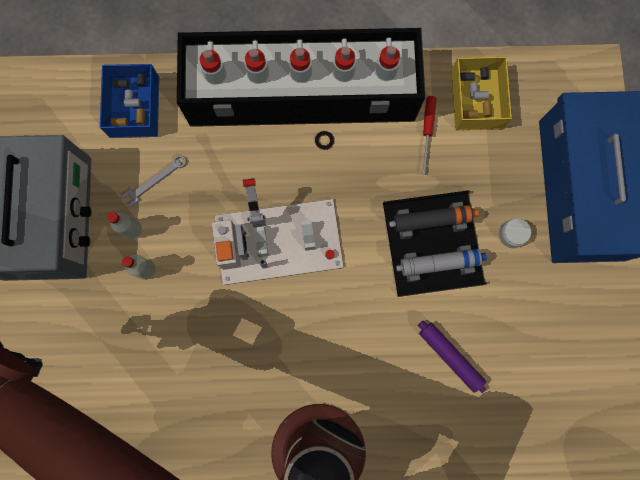

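View pics/wrist0.png

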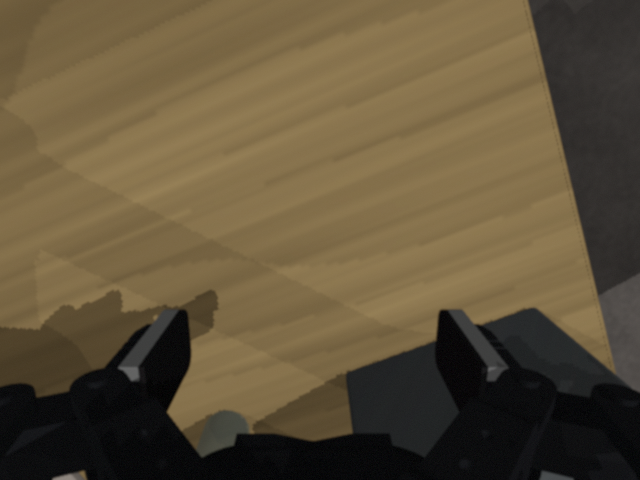

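The top view shows three barrel shapes: bright with blue bands at (443,262), dark with orange bands at (435,218), and a purple one at (452,356). The bright one with blue bands in the tray is the clean barrel. I'll confirm that in crops.

```bash
python3 - <<'E'
import cv2
a=cv2.imread("pics/top0.png")
cv2.imwrite("pics/c1.png",cv2.resize(a[185:305,375:525],None,fx=5,fy=5,interpolation=cv2.INTER_CUBIC))
cv2.imwrite("pics/c2.png",cv2.resize(a[170:290,205:355],None,fx=5,fy=5,interpolation=cv2.INTER_CUBIC))
a=cv2.imread("pics/scene0.png")
cv2.imwrite("pics/c3.png",cv2.resize(a[225:355,275:415],None,fx=5,fy=4.6,interpolation=cv2.INTER_CUBIC))
E
```

```text
(no output)
```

View pics/c1.png

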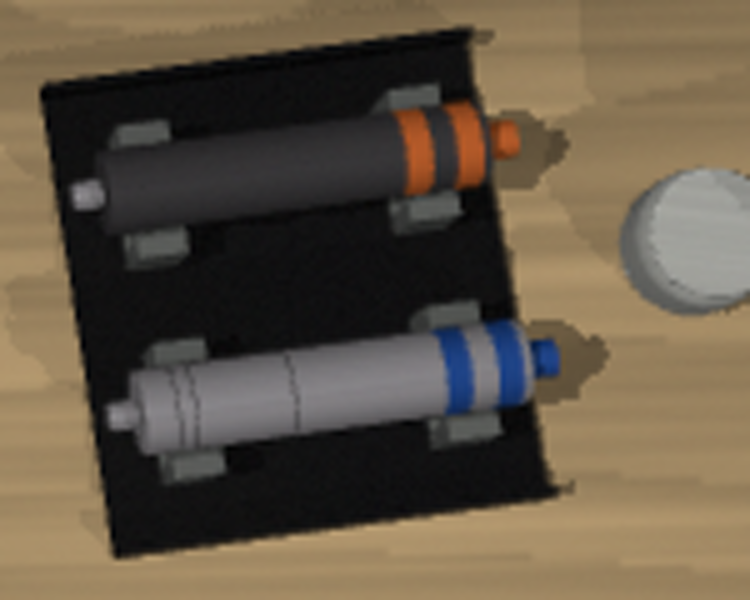

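View pics/c2.png

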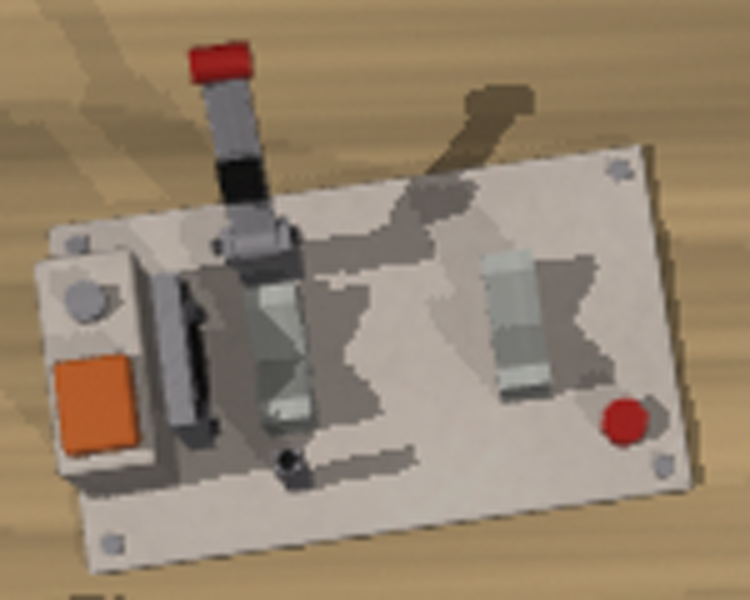

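View pics/c3.png

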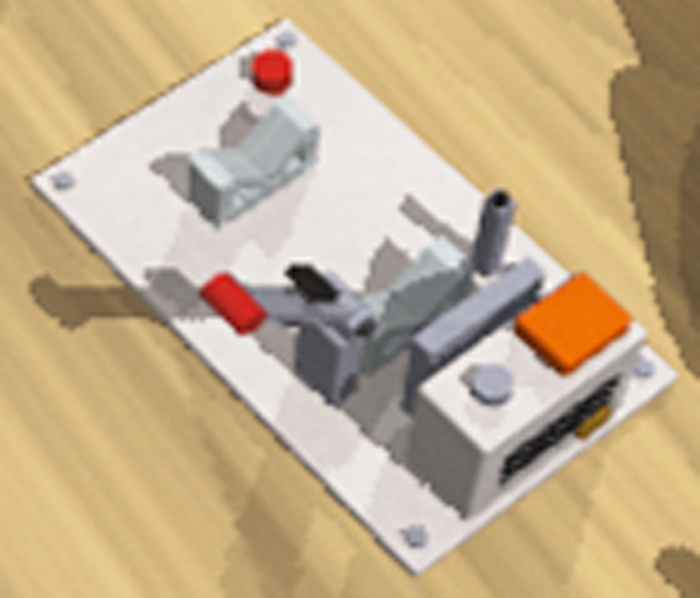

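```bash
cat > h.py <<'E'
import numpy as np, cv2
from scipy.optimize import least_squares
def proj(d,P):
    P=np.atleast_2d(P); T=d["T"]; c=(P-T[:3,3])@T[:3,:3]
    K=d["mtx"]; return np.c_[K[0,0]*c[:,0]/-c[:,2]+K[0,2], K[1,1]*-c[:,1]/-c[:,2]+K[1,2]]
def ray(d,px,z):
    K=d["mtx"];T=d["T"]; v=np.array([(px[0]-K[0,2])/K[0,0],-(px[1]-K[1,2])/K[1,1],-1]); w=T[:3,:3]@v
    return T[:3,3]+w*(z-T[2,3])/w[2]
def c2w(p,P):
    P=np.atleast_2d(P);c,s=np.cos(p[2]),np.sin(p[2])
    return np.c_[p[0]+c*P[:,0]-s*P[:,1], p[1]+s*P[:,0]+c*P[:,1], P[:,2]]
E
cat > a.py <<'E'
from h import *
from station import ctrl
top=ctrl.get_image("top"); sc=ctrl.get_image("scene")
T=lambda u,v,o:((u+.5)/5-.5+o[0],(v+.5)/5-.5+o[1])
S=lambda u,v:((u+.5)/5-.5+275,(v+.5)/4.6-.5+225)
# cradle axes: x ~ world +y, y towards the robot: -x
obj=np.array([[155,-85,10],[-135,-85,10],[-135,85,10],[155,85,10],[50,55,84]])/1000
tp=np.array([T(u,v,(205,170)) for u,v in [(50,228),(642,148),(690,488),(92,572),(289,460)]])
sp=np.array([S(u,v) for u,v in [(415,573),(32,178),(287,20),(675,378),(500,200)]])
f=lambda p,w:np.r_[(proj(top,c2w(p,obj))-tp).ravel()*(w!=2),(proj(sc,c2w(p,obj))-sp).ravel()*(w!=1)]
for w in (0,1,2):
    r=least_squares(f,[.6,.1,1.57],args=(w,),loss='soft_l1'); print(w,r.x.round(4)); print(f(r.x,0).reshape(-1,2).round(1).tolist())
    if w==0:p=r.x
for q in np.arange(2.2,2.66,.1):
    g=c2w(p,[[.05,-.045+.1*np.cos(q),.092+.1*np.sin(q)]]); print(q,g.round(3),proj(top,g).round(1),proj(sc,g).round(1))
print("grip seen",T(221,62,(205,170)),S(233,302))
n=ray(top,T(112,418,(375,185)),.048); b=ray(top,T(556,357,(375,185)),.048); print("barrel",n,b,(n+b)/2+ (n-b)/np.linalg.norm(n-b)*.001,np.linalg.norm(n-b),np.arctan2(*(n-b)[[1,0]]))
n=ray(top,T(80,194,(375,185)),.048); b=ray(top,T(519,139,(375,185)),.048); print("used",n,b,(n+b)/2,np.linalg.norm(n-b),np.arctan2(*(n-b)[[1,0]]))
E
python3 a.py
```

```text
0 [0.4897 0.0731 1.6852]
[[-0.5, -0.8], [0.0, -0.9], [0.6, 0.0], [-1.0, 0.0], [-0.7, -0.3], [-0.1, -0.0], [-0.5, -0.4], [0.3, -1.2], [1.1, -0.9], [0.1, -0.5]]
1 [0.4888 0.0723 1.6869]
[[-0.2, -0.3], [0.3, -0.6], [1.0, 0.3], [-0.6, 0.5], [-0.3, 0.1], [0.1, -0.6], [-0.4, -0.7], [0.3, -1.5], [1.2, -1.5], [0.2, -1.0]]
2 [0.4908 0.0741 1.6843]
[[-0.9, -1.3], [-0.3, -1.3], [0.2, -0.4], [-1.5, -0.5], [-1.1, -0.8], [-0.3, 0.6], [-0.6, 0.1], [0.2, -0.7], [0.9, -0.3], [-0.0, 0.1]]
2.2 [[0.587 0.135 0.173]] [[249.  183.4]] [[322.7 288.5]]
2.3000000000000003 [[0.595 0.136 0.167]] [[248.9 180.7]] [[319.7 292. ]]
2.4000000000000004 [[0.602 0.136 0.16 ]] [[248.8 178.5]] [[317.  295.5]]
2.5000000000000004 [[0.608 0.137 0.152]] [[248.9 176.6]] [[314.6 298.9]]
2.6000000000000005 [[0.614 0.138 0.144]] [[249.  175.2]] [[312.5 302.2]]
grip seen (248.8, 182.0) (321.2, 290.2608695652174)
barrel [ 0.41052838 -0.19346747  0.048     ] [ 0.43407582 -0.40168897  0.048     ] [ 0.42218973 -0.29658455  0.048     ] 0.20954874234277787 1.6834063230006864
used [ 0.51666144 -0.18337526  0.048     ] [ 0.53816314 -0.39165418  0.048     ] [ 0.52741229 -0.28751472  0.048     ] 0.20938584478131606 1.6736670083203047
```

```bash
cat >> h.py <<'E'
from scipy.spatial.transform import Rotation as R
def down(yaw): # tool x at angle yaw, z down
    c,s=np.cos(yaw),np.sin(yaw); return R.from_matrix(np.array([[c,s,0],[s,-c,0],[0,0,-1]]))
def rel(pos,rot=None):
    from station import ctrl
    o=ctrl.get_obs(); R0=R.from_rotvec(o["tool_rot"])
    d=R0.inv().apply(np.array(pos)-o["tool_pos"])*100
    r=(R0.inv()*(rot if rot is not None else R0)).as_rotvec(degrees=True)
    return np.r_[d,r].round(2)
E
python3 - <<'E'
from h import *
print(rel([.42,.15,.25],down(1.684)))
print(rel([.425,-.29,.25],down(1.684)),rel([.425,-.29,.20],down(1.684)))
E
```

```text
[-3.321e+01 -3.270e+01 -1.900e+00 -5.000e-02  2.000e-02  6.129e+01]
[-5.032e+01 -7.325e+01 -1.860e+00 -5.000e-02  2.000e-02  6.129e+01] [-5.032e+01 -7.324e+01  3.140e+00 -5.000e-02  2.000e-02  6.129e+01]
```

play_rows --motion '[[[-1,-4.1,-4.1,-0.5,0,0,8],[-1,-8.3,-8.2,-1,0,0,16],[-1,-12.5,-12.3,-1.9,0,0,24],[-1,-16.6,-16.4,-1.9,0,0,32],[-1,-20.8,-20.4,-1.9,0,0,40],[-1,-25,-24.5,-1.9,0,0,48],[-1,-29,-28.6,-1.9,0,0,56],[-1,-33.2,-32.7,-1.9,0,0,61.3],[-1,-35.4,-37.8,-1.9,0,0,61.3],[-1,-37.5,-42.9,-1.9,0,0,61.3],[-1,-39.6,-48,-1.9,0,0,61.3],[-1,-41.8,-53.1,-1.9,0,0,61.3],[-1,-43.9,-58.2,-1.9,0,0,61.3],[-1,-46,-63.2,-1.9,0,0,61.3],[-1,-48.2,-68.2,-1.9,0,0,61.3],[-1,-50.3,-73.2,-1,0,0,61.3],[-1,-50.3,-73.2,1,0,0,61.3],[-1,-50.3,-73.2,2.1,0,0,61.3],[-1,-50.3,-73.2,2.1,0,0,61.3]]]'

```text
t: 2.62
tool_pos: [0.4246, -0.2879, 0.2088]
tool_rot: [-2.089, -2.343, 0.001]
contact_force: [0.2, 0.6, 0.2]
opening: 0.0854
```

```bash
python3 - <<'E'
from h import *
from station import ctrl
o=ctrl.get_obs(); print(o["t"],o["tool_pos"],o["tool_rot"],o["contact_force"])
d=ctrl.get_image("wrist"); cv2.imwrite("pics/w1.png",d["color"][:,:,::-1]); np.savez("w1",**d)
E
```

```text
2.625 [ 0.42456783 -0.28785251  0.20881074] [-2.08879560e+00 -2.34306786e+00  1.14606721e-03] [0.19585805 0.64908291 0.19229372]
```

View pics/w1.png

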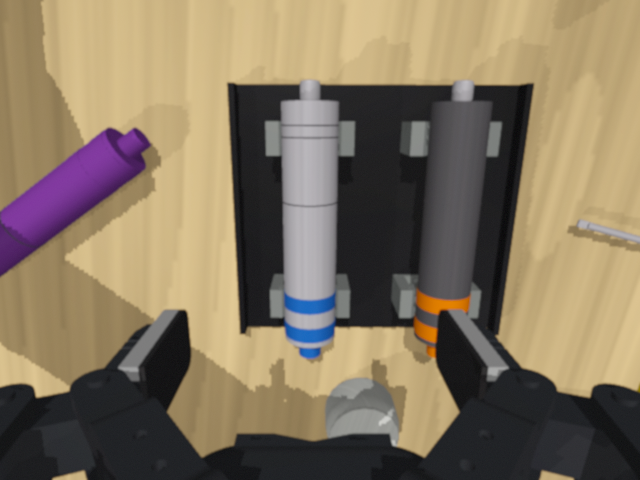

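```bash
python3 - <<'E'
from h import *
d=np.load("w1.npz")
n=ray(d,(310.3,82),.053); b=ray(d,(310,356),.044)
f=ray(d,(310.2,102),.066); r=ray(d,(310,346),.058)
L=n-b; print(n,b,(n+b)/2,np.linalg.norm(L[:2]),np.arctan2(L[1],L[0]), f,r)
a=ray(d,(310.2,110),.048);c=ray(d,(310,330),.048);L=a-c;print(np.arctan2(L[1],L[0]),a,c)
E
```

```text
[ 0.41213457 -0.19308578  0.053     ] [ 0.43585234 -0.40578295  0.044     ] [ 0.42399345 -0.29943436  0.0485    ] 0.21401545859471316 1.6818471157566905 [ 0.41367482 -0.20633301  0.066     ] [ 0.43401045 -0.38834109  0.058     ]
1.682347998968657 [ 0.41402967 -0.21083776  0.048     ] [ 0.43294468 -0.37969661  0.048     ]
```

The wrist view confirms the clean barrel, with its nose at (310,81) and its blue stub at (310,357). Next I'll go down over its centre at about (0.423, -0.297), yaw 1.682.

```bash
python3 - <<'E'
from h import *
print(rel([.423,-.297,.0275],down(1.682)))
E
```

```text
[-8.500e-01 -2.800e-01  1.825e+01 -6.000e-02  1.000e-02  2.100e-01]
```

play_rows --motion '[[[-1,-0.85,-0.28,4,0,0,0.2],[-1,-0.85,-0.28,9,0,0,0.2],[-1,-0.85,-0.28,13,0,0,0.2],[-1,-0.85,-0.28,16,0,0,0.2],[-1,-0.85,-0.28,18.1,0,0,0.2],[-1,-0.85,-0.28,18.1,0,0,0.2],[-1,-0.85,-0.28,18.1,0,0,0.2]]]'

```text
t: 3.55
tool_pos: [0.4241, -0.2974, 0.0306]
tool_rot: [2.092, 2.341, -0.001]
contact_force: [0.7, -0.5, 1.1]
opening: 0.0852
```

```bash
python3 - <<'E'
from h import *
from station import ctrl
o=ctrl.get_obs(); print(o["t"],o["tool_pos"],o["tool_rot"],o["contact_force"])
d=ctrl.get_image("wrist"); cv2.imwrite("pics/w2.png",d["color"][:,:,::-1]); np.savez("w2",**d)
E
```

```text
3.55 [ 0.42414001 -0.29735457  0.03058458] [ 2.09206954e+00  2.34105857e+00 -1.38511473e-03] [ 0.71206553 -0.50502015  1.08608452]
```

View pics/w2.png

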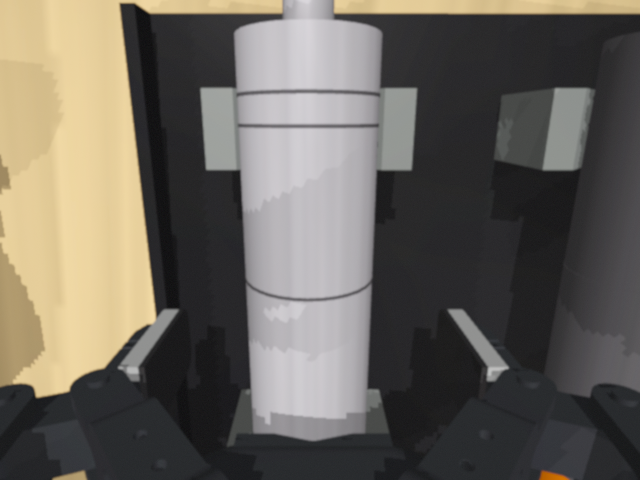

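play_rows --motion '[[[-1,0,0,0.5,0,0,0],[-1,0,0,0.5,0,0,0],[0,0,0,0.5,0,0,0],[1,0,0,0.5,0,0,0],[1,0,0,0.5,0,0,0],[1,0,0,0.5,0,0,0],[1,0,0,0.5,0,0,0],[1,0,0,0.5,0,0,0]]]' --newtons 50

```text
t: 4.6
tool_pos: [0.4228, -0.2978, 0.0262]
tool_rot: [-2.093, -2.342, 0.005]
contact_force: [-7.1, 1.1, 6.4]
opening: 0.0385
```

play_rows --motion '[[[1,0,0,-1,0,0,0],[1,0,0,-3,0,0,0],[1,0,0,-7,0,0,0],[1,0,0,-12,0,0,0],[1,0,0,-15,0,0,0],[1,0,0,-16,0,0,0],[1,0,0,-16,0,0,0]]]'

```text
t: 5.48
tool_pos: [0.4231, -0.2972, 0.1857]
tool_rot: [-2.092, -2.342, 0.005]
contact_force: [-0.4, -0.1, -4.6]
opening: 0.0386
```

```bash
python3 - <<'E'
from h import *
from station import ctrl
o=ctrl.get_obs(); print(o["t"],o["tool_pos"],o["tool_rot"],o["contact_force"],o["opening"])
p=[.4897,.0731,1.685]
for x in (-.13,-.03): w=c2w(p,[[x,0,.2]])[0]; print(w,rel(w,down(1.685)))
E
```

```text
5.475 [ 0.42312795 -0.29723784  0.18570896] [-2.09221025 -2.34222154  0.00504541] [-0.40036228 -0.07258591 -4.57145175] 0.03862048016059497
[ 0.50451423 -0.05605316  0.2       ] [23.05 10.79 -1.49 -0.18  0.08 -0.09]
[0.49311867 0.04329542 0.2       ] [33.05 10.78 -1.51 -0.18  0.08 -0.09]
```

Barrel lifted (4.6 N, which is 0.47 kg). I'll move behind the cradle and look at it with the wrist camera.

play_rows --motion '[[[1,2.5,1.2,-0.5,0,0,0],[1,6.5,3,-1.5,0,0,0],[1,11,5.2,-1.5,0,0,0],[1,15,7.1,-1.5,0,0,0],[1,19,8.9,-1.5,0,0,0],[1,22,10.3,-1.5,0,0,0],[1,23,10.8,-1.5,-0.2,0,0],[1,23,10.8,-1.5,-0.2,0,0],[1,23,10.8,-1.5,-0.2,0,0]]]'

```text
t: 6.6
tool_pos: [0.5041, -0.0574, 0.1992]
tool_rot: [2.094, 2.342, -0.003]
contact_force: [-0.3, -0.9, -4.3]
opening: 0.0386
```

```bash
python3 - <<'E'
from h import *
from station import ctrl
o=ctrl.get_obs(); print(o["t"],o["tool_pos"],o["tool_rot"],o["contact_force"])
d=ctrl.get_image("wrist"); cv2.imwrite("pics/w3.png",d["color"][:,:,::-1]); np.savez("w3",**d)
E
```

```text
6.6 [ 0.50409826 -0.05737628  0.19922767] [ 2.09390926  2.34154928 -0.00267187] [-0.30270499 -0.86255755 -4.33883908]
```

View pics/w3.png

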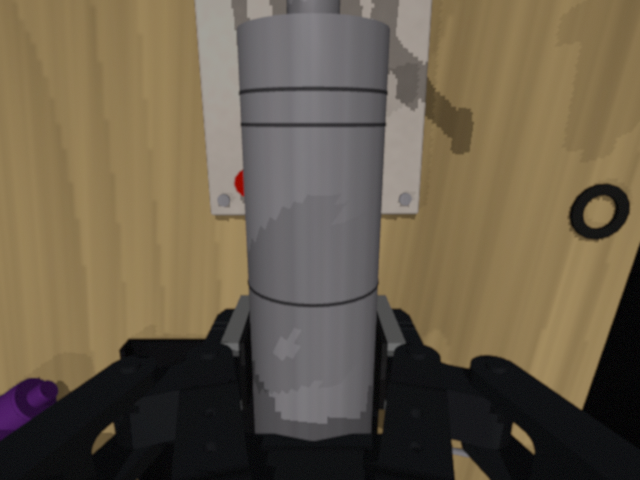

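```bash
python3 - <<'E'
from h import *
d=np.load("w3.npz"); im=d["color"][:,:,::-1]
cv2.imwrite("pics/w3a.png",cv2.resize(np.hstack([im[150:250,180:260],im[150:250,370:450]]),None,fx=5,fy=5,interpolation=cv2.INTER_CUBIC))
cv2.imwrite("pics/w3b.png",cv2.resize(im[0:100,180:450],None,fx=2.96,fy=5,interpolation=cv2.INTER_CUBIC))
E
```

```text
(no output)
```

View pics/w3a.png

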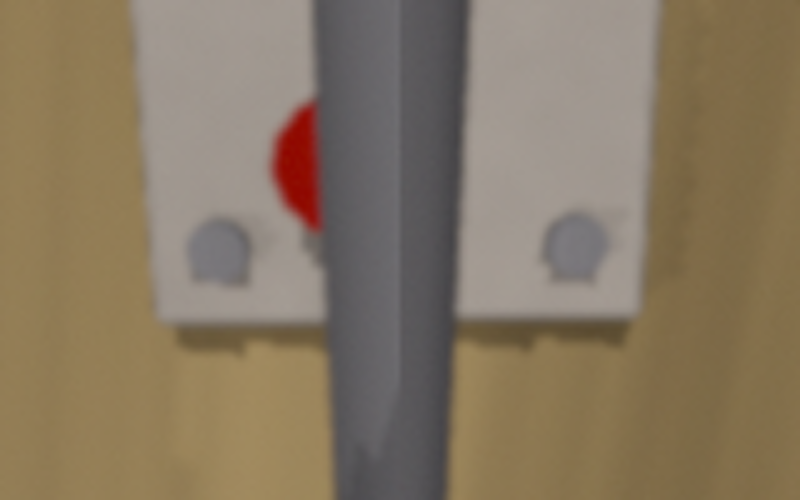

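View pics/w3b.png

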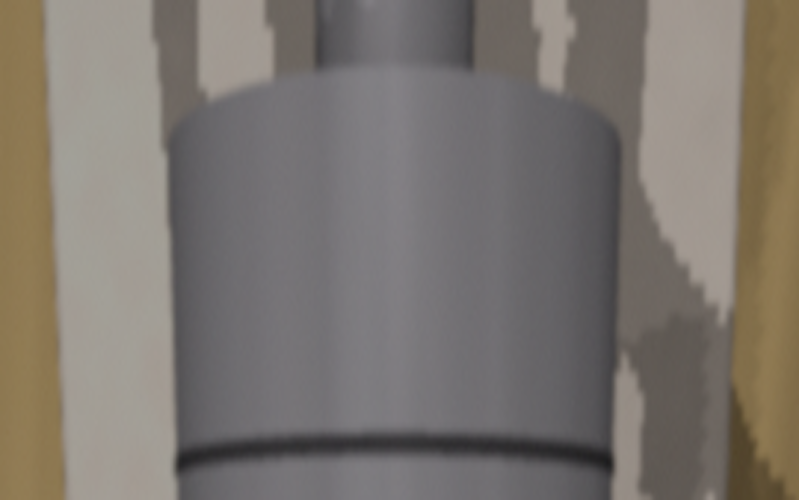

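```bash
python3 - <<'E'
from h import *
d=np.load("w3.npz")
L=ray(d,(212,213.5),.01);Rr=ray(d,(417.4,213.1),.01);m=(L+Rr)/2
l0=ray(d,(195.2,0),.01);r0=ray(d,(431.7,0),.01);m0=(l0+r0)/2
print("width",np.linalg.norm(L-Rr),np.linalg.norm(l0-r0))
for v in (Rr-L,):print("yaw rear", np.arctan2(v[1],v[0])+np.pi/2)
for v in (l0-L,r0-Rr,m0-m):print("yaw", np.arctan2(v[1],v[0]))
y=1.685; print("orig",m+.135*np.array([np.cos(y),np.sin(y),0]))
a=ray(d,(313.4,28),.222);b=ray(d,(314,290),.222);v=a-b;print("barrel",a,b,np.arctan2(v[1],v[0]))
f=ray(d,(313.4,14),.222+.01);print("face~",f)
E
```

```text
width 0.1674610400928628 0.168189845995955
yaw rear 1.6842555380070041
yaw 1.69128911013279
yaw 1.686603387405848
yaw 1.6889496306340503
orig [0.49078233 0.07451045 0.01      ]
barrel [0.49443151 0.03563251 0.222     ] [ 0.50282631 -0.03759438  0.222     ] 1.6849389981186178
face~ [0.4943101  0.03670125 0.232     ]
```

```bash
python3 - <<'E'
from h import *
p=[.490,.0733,1.686]
for z in (.2,.11,.046): w=c2w(p,[[-.0315,0,z]])[0]; print(w,rel(w,down(1.686)))
E
```

```text
[0.49362089 0.0420088  0.2       ] [10.01  0.05 -0.06 -0.03  0.09 -0.23]
[0.49362089 0.0420088  0.11      ] [10.02  0.06  8.94 -0.03  0.09 -0.23]
[0.49362089 0.0420088  0.046     ] [10.03  0.06 15.34 -0.03  0.09 -0.23]
```

play_rows --motion '[[[1,3,0,0,0,0,0],[1,7,0,0,0,0,0],[1,10,0,0,0,0,-0.2],[1,10,0,1,0,0,-0.2],[1,10,0,4,0,0,-0.2],[1,10,0,8,0,0,-0.2],[1,10,0.05,11,0,0.1,-0.2],[1,10,0.05,12.5,0,0.1,-0.2],[1,10,0.05,12.5,0,0.1,-0.2],[1,10,0.05,12.5,0,0.1,-0.2]]]'

```text
t: 7.9
tool_pos: [0.4948, 0.0413, 0.0759]
tool_rot: [2.09, 2.343, 0.002]
contact_force: [0.1, 0.6, -4.3]
opening: 0.0389
```

```bash
python3 - <<'E'
from h import *
from station import ctrl
o=ctrl.get_obs(); print(o["t"],o["tool_pos"],o["tool_rot"],o["contact_force"])
p=[.490,.0733,1.686]
w=c2w(p,[[-.0315,0,.0382]])[0]; print(w,rel(w,down(1.686)))
for n in ("wrist","top","scene"):
    d=ctrl.get_image(n); np.savez(n+"4",**d); im=d["color"][:,:,::-1]
    if n=="top": im=cv2.resize(im[170:290,205:355],None,fx=5,fy=5,interpolation=cv2.INTER_CUBIC)
    if n=="scene": im=cv2.resize(im[225:355,275:415],None,fx=5,fy=4.6,interpolation=cv2.INTER_CUBIC)
    cv2.imwrite(f"pics/{n}4.png",im)
E
```

```text
7.9 [0.49483672 0.04133153 0.07593418] [2.08978016e+00 2.34347728e+00 2.08228135e-03] [ 0.09480808  0.60186472 -4.27855287]
[0.49362089 0.0420088  0.0382    ] [ 0.08 -0.12  3.77  0.12  0.02 -0.05]
```

View pics/wrist4.png

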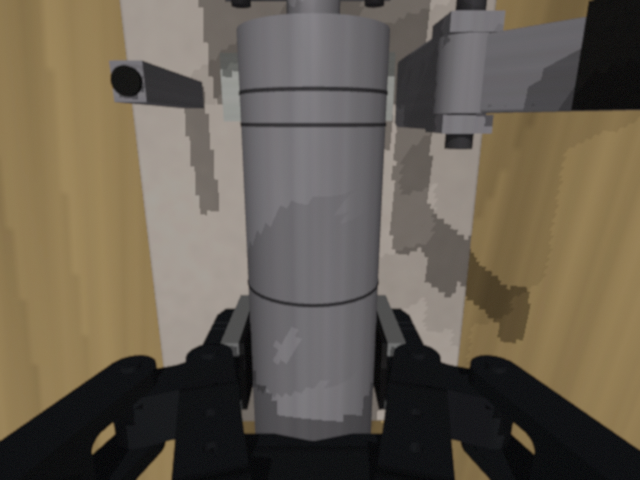

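View pics/top4.png

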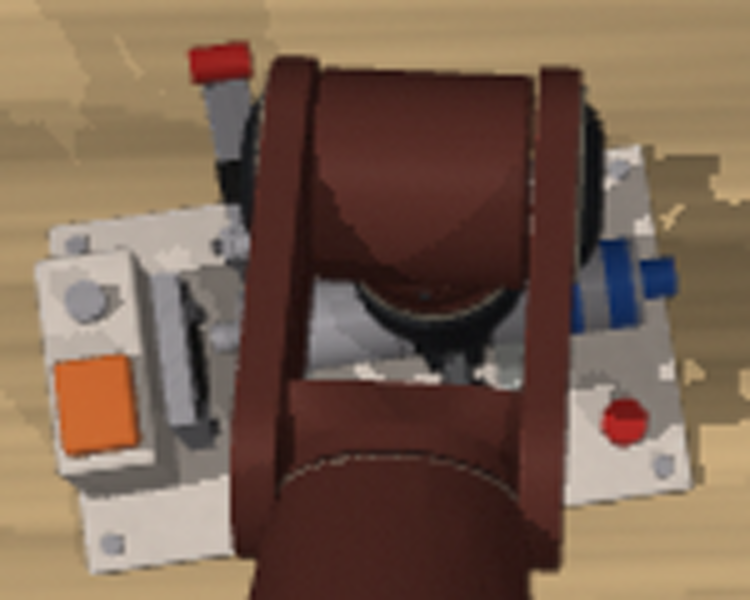

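View pics/scene4.png

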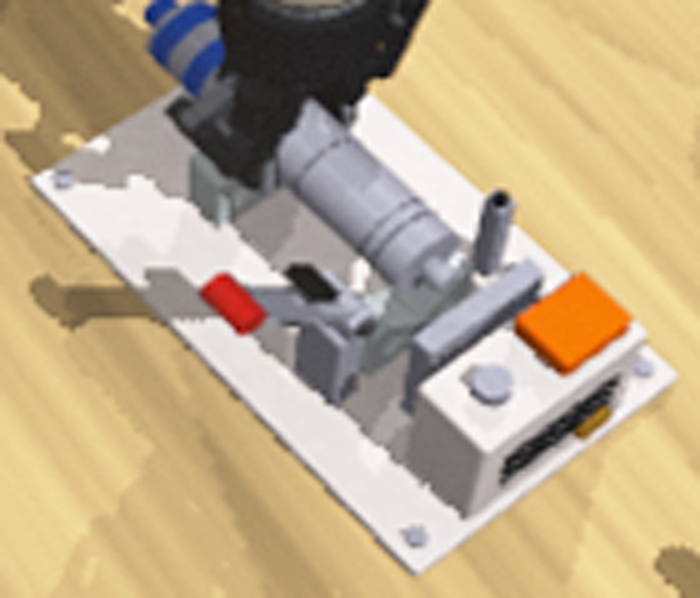

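```bash
python3 - <<'E'
from h import *
d=np.load("wrist4.npz")
P=ray(d,(127,81),.084);H=ray(d,(464,72),.092)
v=P-H;print(P,H,np.linalg.norm(v[:2]),np.arctan2(v[1],v[0])-np.pi/2+np.pi)
p=[0,0,1.686]
for X,l in ((P,(.05,.055,0)),(H,(.05,-.045,0))): print("orig",X-c2w(p,[l])[0])
a=ray(d,(313.4,28),.098);b=ray(d,(314,290),.098);print("barrel",a,b)
t=np.array([.4948,.0413]);u=np.array([np.cos(1.686),np.sin(1.686)]);
print("tcp line at a.y", t+u*(a[1]-t[1])/u[1])
E
```

```text
[0.43019546 0.11625719 0.084     ] [0.52844845 0.12921826 0.092     ] 0.09910418270775065 -1.439638407774293
orig [0.49057834 0.07291082 0.084     ]
orig [0.48949419 0.07437698 0.092     ]
barrel [0.48485777 0.13442601 0.098     ] [0.49350221 0.06075889 0.098     ]
tcp line at a.y [0.48402383 0.13442601]
```

play_rows --motion '[[[1,0.1,-0.15,1,0,0,0],[1,0.1,-0.15,2,0,0,0],[1,0.1,-0.15,2.8,0,0,0],[1,0.1,-0.15,3.2,0,0,0],[1,0.1,-0.15,3.2,0,0,0],[1,0.1,-0.15,3.2,0,0,0],[1,0.1,-0.15,3.2,0,0,0]]]'

```text
t: 8.93
tool_pos: [0.4936, 0.0424, 0.0444]
tool_rot: [2.089, 2.343, 0.003]
contact_force: [0.4, -0.5, -3.9]
opening: 0.0387
```

play_rows --motion '[[[1,0,-0.05,0.1,0,0,0],[1,0,-0.05,0.2,0,0,0],[1,0,-0.05,0.3,0,0,0],[1,0,-0.05,0.4,0,0,0],[1,0,-0.05,0.45,0,0,0],[1,0,-0.05,0.45,0,0,0]]]'

```text
t: 9.68
tool_pos: [0.4931, 0.0424, 0.0398]
tool_rot: [2.089, 2.343, 0.003]
contact_force: [-0.8, 0.2, -4.0]
opening: 0.0386
```

play_rows --motion '[[[1,0,0,0.07,0,0,0],[1,0,0,0.14,0,0,0],[1,0,0,0.2,0,0,0],[1,0,0,0.2,0,0,0]]]'

```text
t: 10.18
tool_pos: [0.4933, 0.0423, 0.0384]
tool_rot: [2.088, 2.344, 0.003]
contact_force: [-2.5, -0.3, 0.4]
opening: 0.0387
```

play_rows --motion '[[[1,0,-0.05,0.05,0,0,0],[1,0,-0.05,0.05,0,0,0]]]'

```text
t: 10.42
tool_pos: [0.4933, 0.0423, 0.0384]
tool_rot: [2.088, 2.343, 0.004]
contact_force: [-1.6, 0.3, 2.5]
opening: 0.039
```

play_rows --motion '[[[-0.2,0,0,0,0,0,0],[-0.4,0,0,0,0,0,0],[-0.6,0,0,0,0,0,0],[-0.6,0,0,0,0,0,0],[-0.6,0,0,0,0,0,0]]]'

```text
t: 11.05
tool_pos: [0.4933, 0.0423, 0.0383]
tool_rot: [2.088, 2.343, 0.004]
contact_force: [0.1, -0.3, -0.3]
opening: 0.0684
```

```bash
python3 - <<'E'
from h import *
from station import ctrl
o=ctrl.get_obs(); print(o["t"],o["tool_pos"],o["tool_rot"],o["contact_force"],o["wrist_torque"],o["opening"])
for n in ("wrist","scene"):
    d=ctrl.get_image(n); np.savez(n+"5",**d); im=d["color"][:,:,::-1]
    if n=="scene": im=cv2.resize(im[225:355,275:415],None,fx=5,fy=4.6,interpolation=cv2.INTER_CUBIC)
    cv2.imwrite(f"pics/{n}5.png",im)
E
```

```text
11.05 [0.49330493 0.04234007 0.03834098] [2.08769462 2.34305563 0.00439234] [ 0.0939867  -0.30904544 -0.34222515] [-0.03204384 -0.00627372  0.01097544] 0.06843077183812098
```

View pics/wrist5.png

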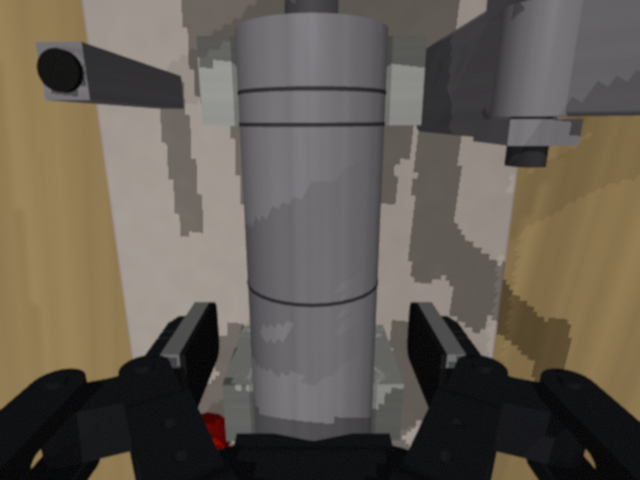

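View pics/scene5.png

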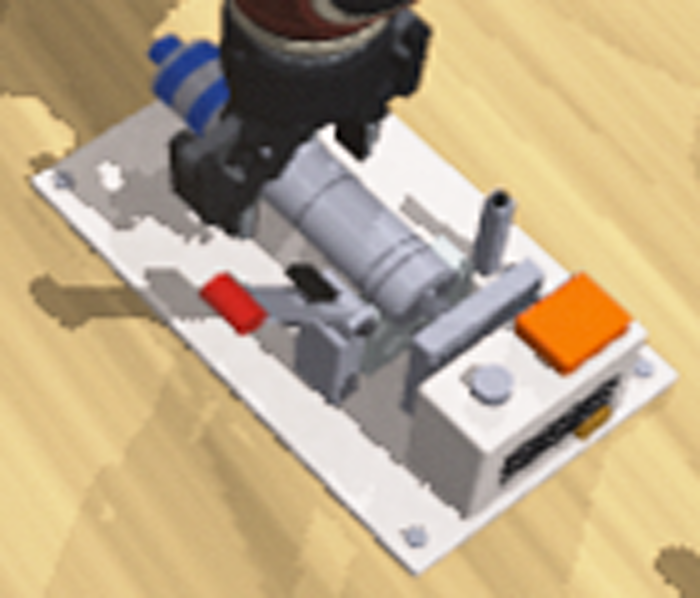

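play_rows --motion '[[[0,0,0,0,0,0,0],[1,0,0,0,0,0,0],[1,0,0,0,0,0,0],[1,0,0,0,0,0,0],[1,0,0,0,0,0,0],[1,0,0,0,0,0,0]]]' --newtons 40

```text
t: 11.9
tool_pos: [0.4933, 0.0423, 0.0385]
tool_rot: [2.088, 2.343, 0.004]
contact_force: [-3.3, 0.6, 4.5]
opening: 0.0391
```

play_rows --motion '[[[1,0.2,0,0,0,0,0],[1,0.4,0,0,0,0,0],[1,0.6,0,0,0,0,0],[1,0.8,0,0,0,0,0],[1,1,0,0,0,0,0],[1,1.2,0,0,0,0,0]]]'

```text
t: 12.65
tool_pos: [0.492, 0.053, 0.0385]
tool_rot: [2.086, 2.342, 0.001]
contact_force: [-1.4, -6.1, 3.4]
opening: 0.0393
```

play_rows --motion '[[[1,0.2,0,-0.03,0,0,0],[1,0.4,0,-0.03,0,0,0],[1,0.6,0,-0.03,0,0,0],[1,0.8,0,-0.03,0,0,0]]]'

```text
t: 13.15
tool_pos: [0.491, 0.0612, 0.0386]
tool_rot: [2.086, 2.342, 0.001]
contact_force: [0.6, -3.2, -1.3]
opening: 0.0388
```

play_rows --motion '[[[1,0.1,0,0,0,0,0],[1,0.15,0,0,0,0,0],[1,0.2,0,0,0,0,0],[1,0.25,0,0,0,0,0]]]'

```text
t: 13.65
tool_pos: [0.4907, 0.0637, 0.0385]
tool_rot: [2.086, 2.342, 0.001]
contact_force: [0.2, -2.4, -0.9]
opening: 0.039
```

play_rows --motion '[[[1,0.05,0,0,0,0,0],[1,0.1,0,0,0,0,0],[1,0.15,0,0,0,0,0]]]'

```text
t: 14.02
tool_pos: [0.4907, 0.0642, 0.0386]
tool_rot: [2.085, 2.341, -0.001]
contact_force: [-0.5, -8.4, 0.7]
opening: 0.0389
```

play_rows --motion '[[[1,0.11,0,0,0,0,0],[1,0.13,0,0,0,0,0]]]'

```text
t: 14.28
tool_pos: [0.4906, 0.0642, 0.0386]
tool_rot: [2.083, 2.34, -0.005]
contact_force: [0.3, -9.1, -0.5]
opening: 0.0392
```

play_rows --motion '[[[1,0.15,0,0,0,0,0],[1,0.18,0,0,0,0,0],[1,0.18,0,0,0,0,0]]]'

```text
t: 14.65
tool_pos: [0.4907, 0.0641, 0.0386]
tool_rot: [2.081, 2.338, -0.009]
contact_force: [-0.0, -11.7, -1.1]
opening: 0.0385
```

```bash
python3 - <<'E'
from h import *
from station import ctrl
o=ctrl.get_obs(); print(o["t"],o["tool_pos"],o["contact_force"],o["wrist_torque"])
print(rel(o["tool_pos"],down(1.686)))
R0=R.from_rotvec(o["tool_rot"]);print(R0.as_matrix().round(4))
d=ctrl.get_image("scene"); np.savez("s6",**d); im=d["color"][:,:,::-1]
cv2.imwrite("pics/s6.png",cv2.resize(im[225:355,275:415],None,fx=5,fy=4.6,interpolation=cv2.INTER_CUBIC))
d=ctrl.get_image("wrist"); np.savez("w6",**d); cv2.imwrite("pics/w6.png",d["color"][:,:,::-1])
E
```

```text
14.65 [0.4906631  0.06407743 0.03857269] [ -0.02571708 -11.70737744  -1.06427719] [-1.50320474 -0.03805305 -0.04204943]
[0.   0.   0.   0.21 0.74 0.05]
[[-0.1158  0.9933  0.0051]
 [ 0.9932  0.1159 -0.0123]
 [-0.0128  0.0036 -0.9999]]
```

View pics/s6.png

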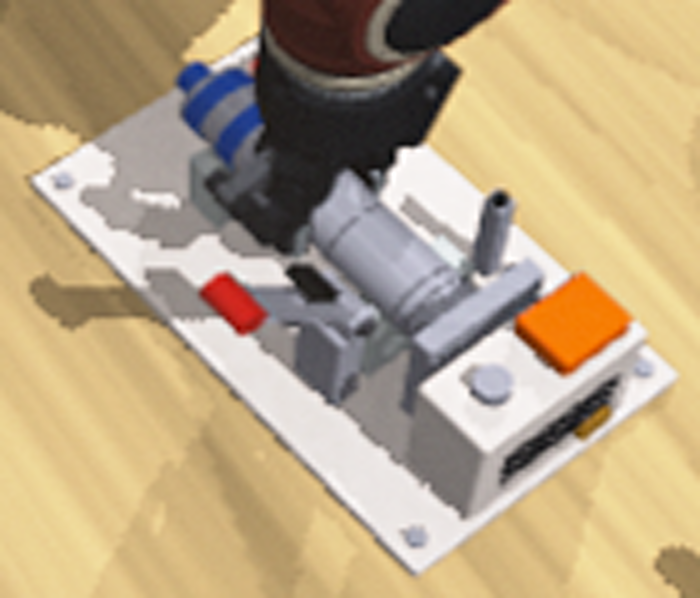

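View pics/w6.png

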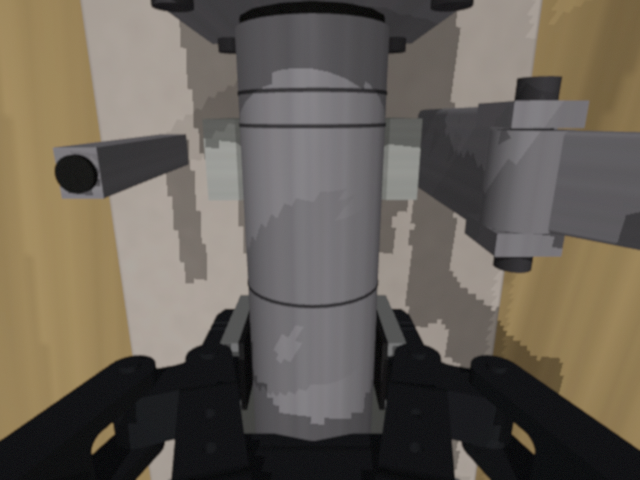

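play_rows --motion '[[[1,0.18,0,0,0.1,0.3,0],[1,0.21,0,0,0.2,0.5,0],[1,0.22,0,0,0.2,0.5,0],[1,0.22,0,0,0.2,0.5,0],[1,0.22,0,0,0.2,0.5,0]]]'

```text
t: 15.38
tool_pos: [0.4906, 0.0642, 0.0386]
tool_rot: [2.084, 2.342, -0.009]
contact_force: [-0.7, -11.7, 0.9]
opening: 0.0388
```

play_rows --motion '[[[1,0.22,0,0,0,0.5,0],[1,0.26,0,0,0,0.5,0],[1,0.28,0,0,0,0.5,0]]]'

```text
t: 15.75
tool_pos: [0.4906, 0.0643, 0.0386]
tool_rot: [2.085, 2.344, -0.006]
contact_force: [0.2, -14.2, -0.2]
opening: 0.039
```

play_rows --motion '[[[1,0.29,0,0,0,0.3,0],[1,0.29,0,0,0,0.3,0],[1,0.29,0,0,0,0.3,0],[1,0.29,0,0,0,0.3,0],[1,0.29,0,0,0,0.3,0]]]'

```text
t: 16.38
tool_pos: [0.4906, 0.0642, 0.0386]
tool_rot: [2.085, 2.344, -0.008]
contact_force: [-0.1, -15.0, -0.6]
opening: 0.039
```

play_rows --motion '[[[1,0.2,0,0,0,0,0],[1,0.12,0,0,0,0,0],[0,0.1,0,0,0,0,0],[-0.3,0.05,0,0,0,0,0],[-0.6,0,0,0,0,0,0],[-0.6,0,0,0,0,0,0],[-0.6,0,0,0,0,0,0]]]'

```text
t: 17.25
tool_pos: [0.4906, 0.0644, 0.0386]
tool_rot: [2.085, 2.344, -0.008]
contact_force: [0.0, 0.1, 0.2]
opening: 0.068
```

```bash
python3 - <<'E'
from h import *
from station import ctrl
o=ctrl.get_obs(); print(o["t"],o["tool_pos"],o["contact_force"],o["opening"])
d=ctrl.get_image("wrist"); np.savez("w7",**d); cv2.imwrite("pics/w7.png",d["color"][:,:,::-1])
p=[.4897,.0733,1.686]
print(rel([*o["tool_pos"][:2],.2],down(1.686)))
q=2.25
g=c2w(p,[[.05,-.045+.1*np.cos(q),.092+.1*np.sin(q)]])[0]; print(g)
E
```

```text
17.25 [0.49057478 0.06437392 0.03858992] [0.04771977 0.05772187 0.17221516] 0.06802551783389413
[-1.100e-01 -1.000e-02 -1.614e+01 -3.000e-02  3.900e-01  1.100e-01]
[0.59105523 0.13536207 0.16980732]
```

View pics/w7.png

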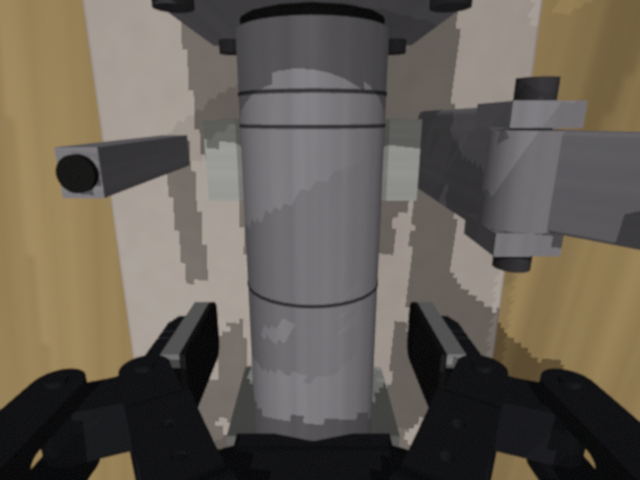

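```bash
python3 - <<'E'
from h import *
print(rel([.591,.1355,.26],down(1.686+np.pi/2)))
E
```

```text
[  5.74  10.79 -22.19  -0.33   0.28 -89.89]
```

play_rows --motion '[[[-0.7,0,0,-2,0,0,0],[-0.8,0,0,-6,0,0,0],[-1,0,0,-11,0,0,0],[-1,0,0,-16,0,0,0],[-1,0,0,-20,0,0,-9],[-1,0,0,-22.2,0,0,-19],[-1,1,2,-22.2,0,0,-29],[-1,2,4,-22.2,0,0,-39],[-1,3,6,-22.2,0,0,-49],[-1,4,8,-22.2,0,0,-59],[-1,5,10,-22.2,0,0,-69],[-1,5.7,10.8,-22.2,-0.2,0.2,-79],[-1,5.7,10.8,-22.2,-0.3,0.3,-87],[-1,5.7,10.8,-22.2,-0.3,0.3,-89.9],[-1,5.7,10.8,-22.2,-0.3,0.3,-89.9],[-1,5.7,10.8,-22.2,-0.3,0.3,-89.9]]]'

```text
t: 19.3
tool_pos: [0.5911, 0.1351, 0.2601]
tool_rot: [0.18, -3.136, 0.0]
contact_force: [0.3, -1.0, 0.4]
opening: 0.0855
```

```bash
python3 - <<'E'
from h import *
from station import ctrl
o=ctrl.get_obs(); print(o["t"],o["tool_pos"],o["contact_force"],o["opening"],o["q"])
print(rel([.591,.1355,.26],down(1.686+np.pi/2)))
for n in ("wrist","scene","top"):
    d=ctrl.get_image(n); np.savez(n+"8",**d); im=d["color"][:,:,::-1]
    if n=="scene": im=cv2.resize(im[225:355,275:415],None,fx=5,fy=4.6,interpolation=cv2.INTER_CUBIC)
    if n=="top": im=cv2.resize(im[170:290,205:355],None,fx=5,fy=5,interpolation=cv2.INTER_CUBIC)
    cv2.imwrite(f"pics/{n}8.png",im)
E
```

```text
19.3 [0.59106923 0.13506206 0.26005529] [ 0.25003635 -0.97564776  0.43211138] 0.08547673138635409 [ 1.01958954e-01 -6.27474139e-03  1.62504237e+00  7.22148704e-07
  1.52349475e+00 -1.58338933e+00]
[ 0.    0.04  0.01  0.   -0.04 -0.04]
```

View pics/wrist8.png

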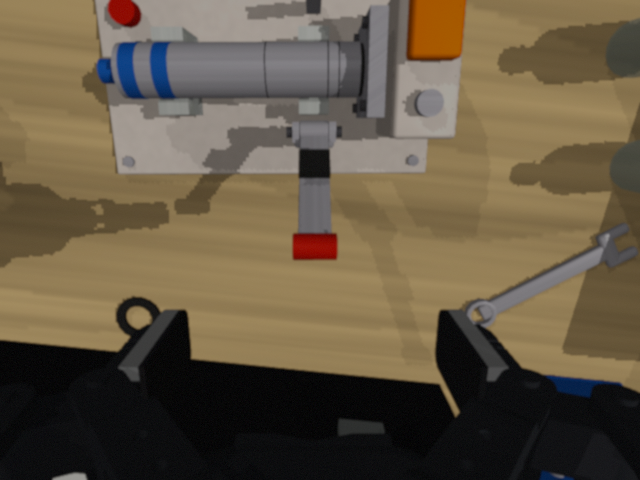

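View pics/scene8.png

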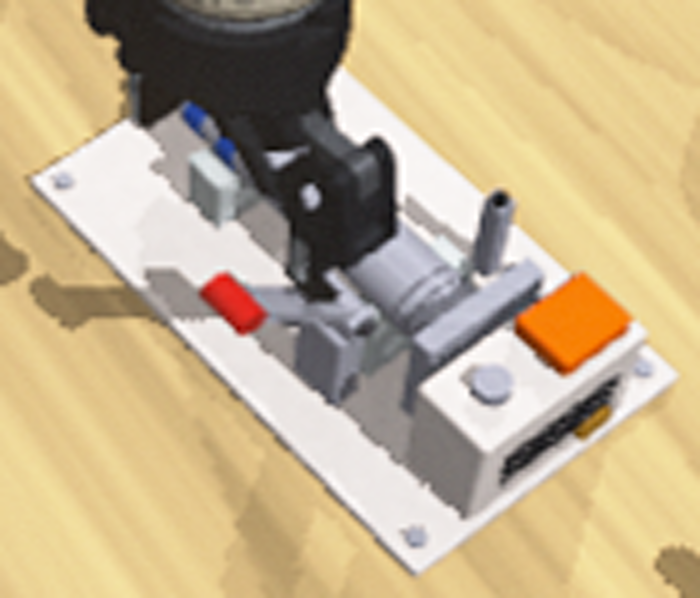

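View pics/top8.png

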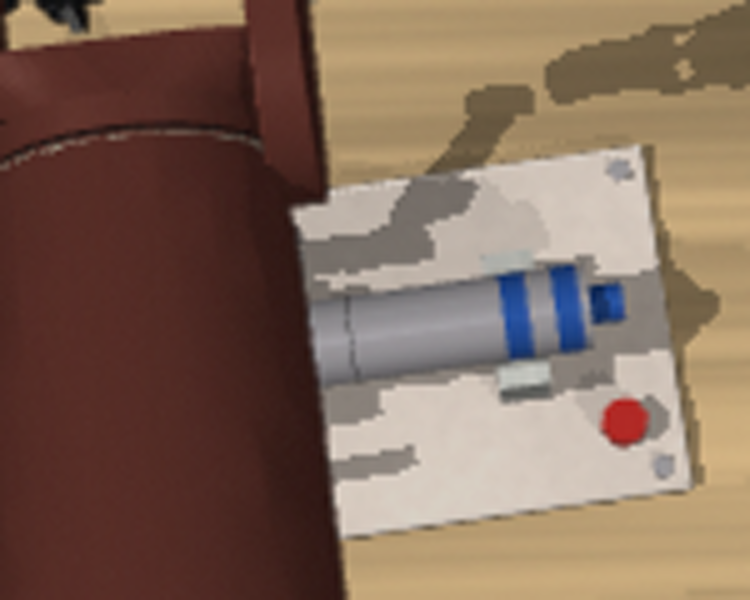

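```bash
python3 - <<'E'
from h import *
d=np.load("wrist8.npz"); p=[.4893,.0733,1.686]
q0=least_squares(lambda q:(proj(d,c2w(p,[[.05,-.045+.1*np.cos(q[0]),.092+.1*np.sin(q[0])]]))-[315,246]).ravel(),[2.3])
sc=np.load("scene8.npz"); s=[((233+.5)/5-.5+275,(302+.5)/4.6-.5+225)]
q1=least_squares(lambda q:(proj(sc,c2w(p,[[.05,-.045+.1*np.cos(q[0]),.092+.1*np.sin(q[0])]]))-s).ravel(),[2.3])
print(q0.x,q0.fun,q1.x,q1.fun)
for q in (2.2,2.25,2.3): print(q,c2w(p,[[.05,-.045+.1*np.cos(q),.092+.1*np.sin(q)]]).round(4))
print(ray(d,(315,246),.170),ray(d,(315,246),.166))
E
```

```text
[2.25995448] [-0.97289023 -0.00392008] [2.2529493] [0.1000498  0.08363492]
2.2 [[0.5867 0.1349 0.1728]]
2.25 [[0.5907 0.1354 0.1698]]
2.3 [[0.5944 0.1358 0.1666]]
[0.59111314 0.13598466 0.17      ] [0.59230991 0.13614788 0.166     ]
```

play_rows --motion '[[[-1,0,0.05,3,0,0,0],[-1,0,0.05,7,0,0,0],[-1,0,0.05,10,0,0,0],[-1,0,0.05,11.1,0,0,0],[-1,0,0.05,11.1,0,0,0],[-0.5,0,0.05,11.1,0,0,0],[0,0,0.05,11.1,0,0,0],[0,0,0.05,11.1,0,0,0]]]' --newtons 22

```text
t: 20.45
tool_pos: [0.5915, 0.1356, 0.1502]
tool_rot: [-0.18, 3.135, 0.0]
contact_force: [0.3, 0.3, -0.2]
opening: 0.0427
```

```bash
python3 - <<'E'
from h import *
from station import ctrl
o=ctrl.get_obs(); print(o["t"],o["tool_pos"],o["contact_force"],o["opening"])
for n in ("wrist","scene"):
    d=ctrl.get_image(n); np.savez(n+"9",**d); im=d["color"][:,:,::-1]
    if n=="scene": im=cv2.resize(im[225:355,275:415],None,fx=5,fy=4.6,interpolation=cv2.INTER_CUBIC)
    cv2.imwrite(f"pics/{n}9.png",im)
E
```

```text
20.45 [0.59152393 0.13558486 0.15022552] [ 0.28195189  0.31283197 -0.20183903] 0.04270950214823542
```

View pics/wrist9.png

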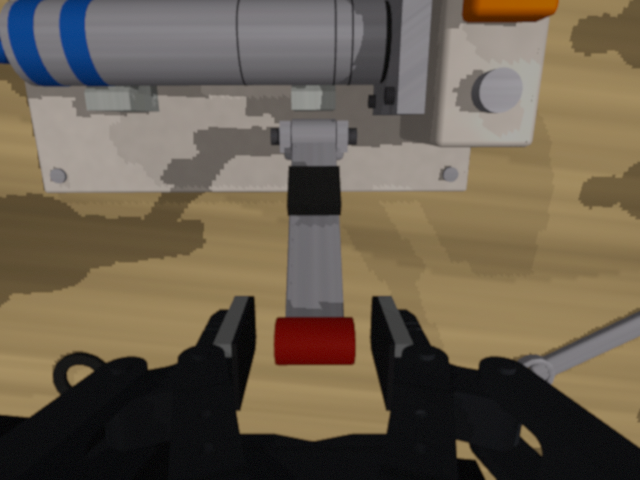

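View pics/scene9.png

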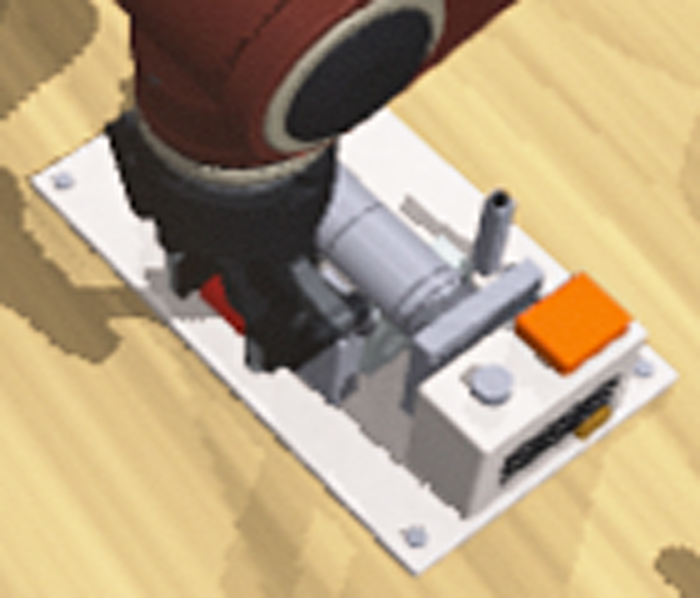

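play_rows --motion '[[[0.3,0,0.03,0.1,0,0,0],[0.6,0,0.03,0.1,0,0,0],[1,0,0.03,0.1,0,0,0],[1,0,0.03,0.1,0,0,0],[1,0,0.03,0.1,0,0,0]]]' --newtons 24

```text
t: 21.18
tool_pos: [0.5912, 0.136, 0.1488]
tool_rot: [-0.18, 3.136, 0.001]
contact_force: [0.2, 1.6, 0.6]
opening: 0.0256
```

play_rows --motion '[[[1,1.0,0,-0.7,0,0,0],[1,2.15,0,-1.35,0,0,0],[1,3.3,0,-1.8,0,0,0],[1,4.55,0,-2.1,0,0,0],[1,5.8,0,-2.25,0,0,0],[1,7.0,0,-2.2,0,0,0],[1,8.25,0,-2.05,0,0,0],[1,9.45,0,-1.75,0,0,0],[1,9.45,0,-1.75,0,0,0]]]'

```text
t: 22.3
tool_pos: [0.4987, 0.1251, 0.1685]
tool_rot: [-0.18, 3.131, -0.0]
contact_force: [0.0, 0.1, 6.4]
opening: 0.0259
```

```bash
python3 - <<'E'
from h import *
from station import ctrl
o=ctrl.get_obs(); print(o["t"],o["tool_pos"],o["contact_force"],o["opening"])
p=[.4893,.0733,1.686]; c,s=np.cos(p[2]),np.sin(p[2]); d=o["tool_pos"][:2]-p[:2]; print("cradle tcp",c*d[0]+s*d[1],-s*d[0]+c*d[1])
print(rel(o["tool_pos"],down(1.686+np.pi/2)))
d=ctrl.get_image("wrist"); np.savez("w10",**d); cv2.imwrite("pics/w10.png",d["color"][:,:,::-1])
E
```

```text
22.3 [0.49868048 0.12507213 0.16854235] [0.03180378 0.1446621  6.3544417 ] 0.02585530105368452
cradle tcp 0.05035067165894351 -0.015269453988405925
[ 0.    0.    0.   -0.02  0.33 -0.02]
```

View pics/w10.png

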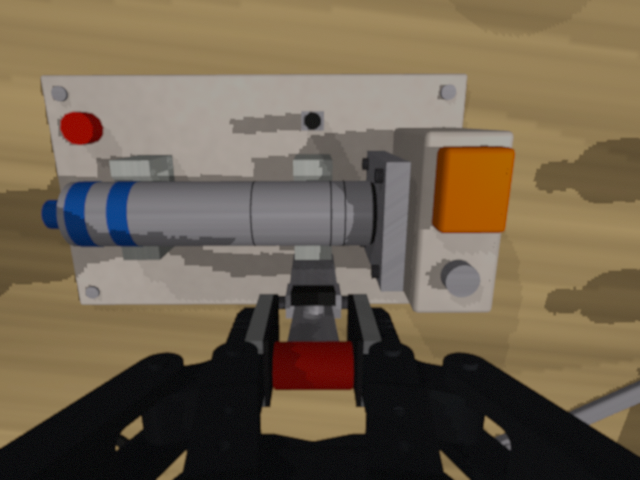

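play_rows --motion '[[[1,1.4,0,0.55,0,0,0],[1,2.45,0,1.15,0,0,0],[1,3.4,0,1.85,0,0,0],[1,4.3,0,2.65,0,0,0],[1,5.05,0,3.6,0,0.1,0],[1,5.7,0,4.6,0,0.2,0],[1,6.15,0,5.45,0,0.3,0],[1,6.45,0,6.2,0,0.3,0],[1,6.65,0,6.8,0,0.3,0],[1,6.65,0,6.8,0,0.3,0]]]'

```text
t: 23.6
tool_pos: [0.4325, 0.1172, 0.1007]
tool_rot: [0.181, -3.135, 0.002]
contact_force: [-3.8, -0.4, 5.8]
opening: 0.0256
```

```bash
python3 - <<'E'
from h import *
from station import ctrl
o=ctrl.get_obs(); print(o["t"],o["tool_pos"],o["contact_force"],o["opening"])
p=[.4893,.0733,1.686]; c,s=np.cos(p[2]),np.sin(p[2]); d=o["tool_pos"][:2]-p[:2]; print("cradle tcp",c*d[0]+s*d[1],-s*d[0]+c*d[1])
print(rel(o["tool_pos"],down(1.686+np.pi/2)))
for n in ("wrist","scene"):
    d=ctrl.get_image(n); np.savez(n+"11",**d); im=d["color"][:,:,::-1]
    if n=="scene": im=cv2.resize(im[205:355,275:415],None,fx=5,fy=4,interpolation=cv2.INTER_CUBIC)
    cv2.imwrite(f"pics/{n}11.png",im)
E
```

```text
23.6 [0.43249367 0.11716183 0.10074123] [-3.771361   -0.42703665  5.82695051] 0.0256206849509944
cradle tcp 0.050100922010276175 0.051387911328730364
[ 0.    0.    0.   -0.06 -0.08 -0.  ]
```

View pics/wrist11.png

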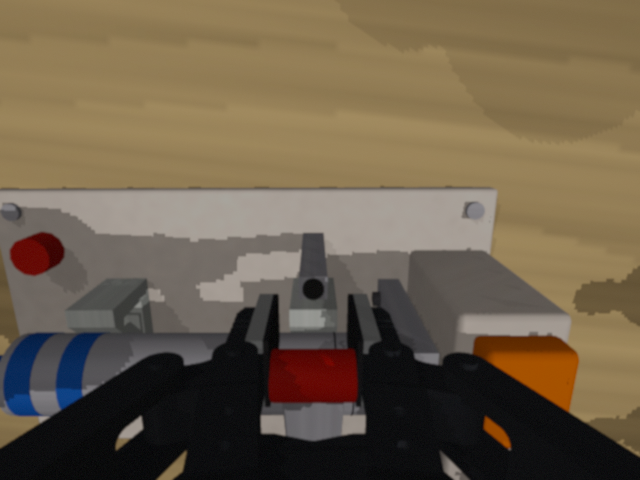

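View pics/scene11.png

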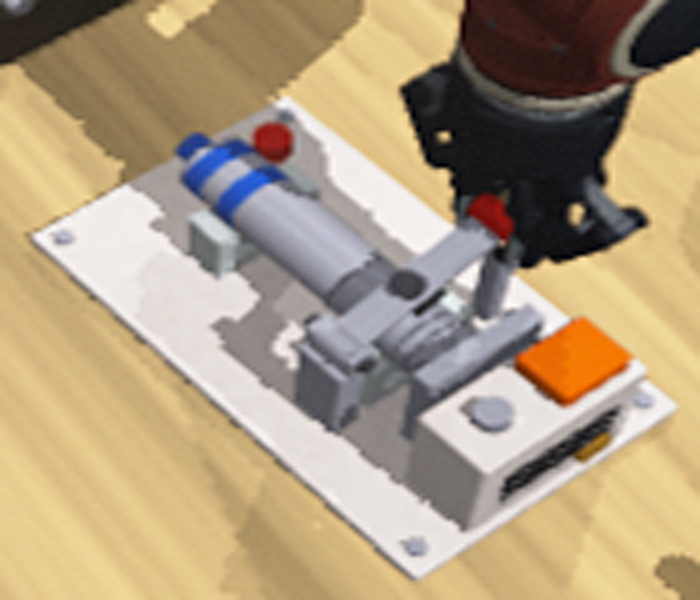

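play_rows --motion '[[[1,0.1,0,0.4,0,0,0],[1,0.2,0,0.8,0,0,0],[1,0.25,0,1.2,0,0,0],[1,0.3,0,1.6,0,0,0],[1,0.3,0,1.6,0,0,0]]]'

```text
t: 24.32
tool_pos: [0.4291, 0.1167, 0.0853]
tool_rot: [0.181, -3.134, 0.002]
contact_force: [-3.7, 0.1, 5.5]
opening: 0.0254
```

play_rows --motion '[[[1,0.03,0,0.2,0,0,0],[1,0.05,0,0.4,0,0,0],[1,0.06,0,0.6,0,0,0],[1,0.06,0,0.75,0,0,0]]]'

```text
t: 24.82
tool_pos: [0.4283, 0.1166, 0.0788]
tool_rot: [0.181, -3.133, 0.002]
contact_force: [-5.1, 0.1, 8.5]
opening: 0.0253
```

play_rows --motion '[[[1,0.03,0,0.15,0,0,0],[1,0.03,0,0.25,0,0,0],[1,0.03,0,0.3,0,0,0]]]'

```text
t: 25.2
tool_pos: [0.4282, 0.1166, 0.0769]
tool_rot: [0.181, -3.133, 0.003]
contact_force: [-1.8, -0.2, 7.3]
opening: 0.0254
```

play_rows --motion '[[[1,0.01,0,0.15,0,0,0],[1,0.01,0,0.25,0,0,0],[1,0.01,0,0.3,0,0,0]]]'

```text
t: 25.58
tool_pos: [0.428, 0.1165, 0.0749]
tool_rot: [0.181, -3.133, 0.003]
contact_force: [-4.1, 0.3, 8.3]
opening: 0.0257
```

play_rows --motion '[[[1,0,0,0.12,0,0,0],[1,0,0,0.2,0,0,0]]]'

```text
t: 25.82
tool_pos: [0.428, 0.1165, 0.0739]
tool_rot: [0.181, -3.132, 0.003]
contact_force: [-3.5, -0.2, 7.3]
opening: 0.0255
```

play_rows --motion '[[[1,0,0,0.12,0,0,0],[1,0,0,0.2,0,0,0]]]'

```text
t: 26.08
tool_pos: [0.4279, 0.1165, 0.0729]
tool_rot: [0.182, -3.132, 0.003]
contact_force: [-4.5, 0.5, 5.9]
opening: 0.0259
```

```bash
python3 - <<'E'
from h import *
from station import ctrl
o=ctrl.get_obs(); print(o["t"],o["tool_pos"],o["contact_force"],o["opening"])
for n in ("wrist","scene"):
    d=ctrl.get_image(n); np.savez(n+"12",**d); im=d["color"][:,:,::-1]
    if n=="scene": im=cv2.resize(im[235:325,325:410],None,fx=7,fy=6.6,interpolation=cv2.INTER_CUBIC)
    cv2.imwrite(f"pics/{n}12.png",im)
E
```

```text
26.075 [0.42792698 0.11653187 0.07293626] [-4.49752827  0.50190262  5.90152558] 0.025925264743884877
```

View pics/scene12.png

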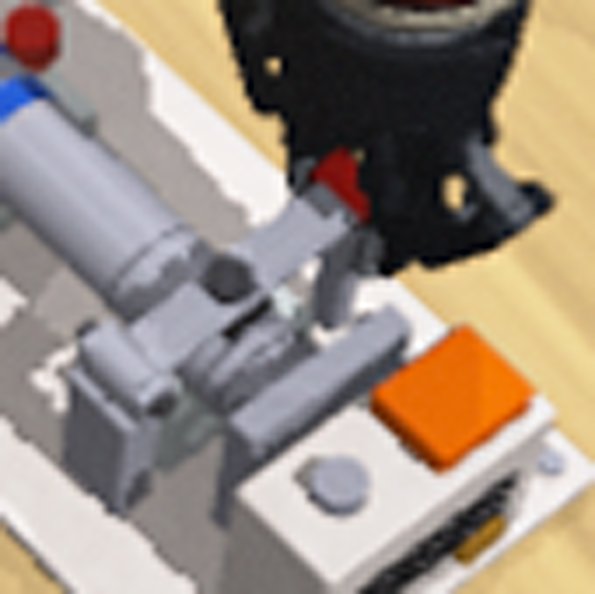

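View pics/wrist12.png

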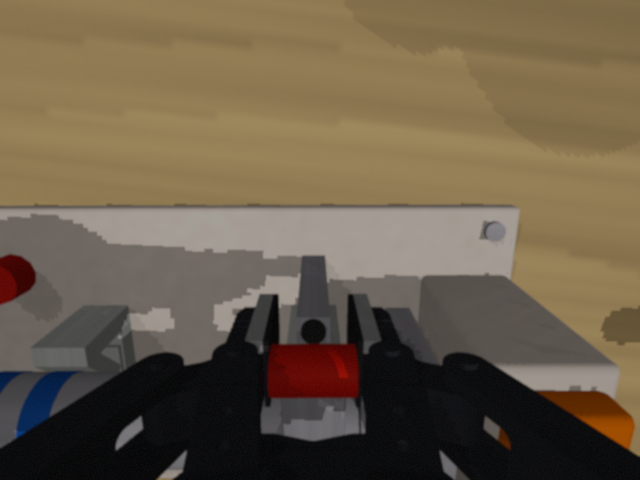

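play_rows --motion '[[[0.5,0,0,0,0,0,0],[0.2,0,0,0,0,0,0],[0.2,0,0,0,0,0,0],[0.2,0,0,-1,0,0,0],[0.2,0,0,-3,0,0,0],[0.4,0,0,-4.5,0,0,0],[1,0,0,-5.5,0,0,0],[1,0,0,-5.5,0,0,0],[1,0,0,-5.5,0,0,0],[1,0,0,-5.5,0,0,0]]]'

```text
t: 27.42
tool_pos: [0.4276, 0.1166, 0.127]
tool_rot: [0.181, -3.13, 0.003]
contact_force: [-0.0, 0.0, -1.3]
opening: 0.0004
```

```bash
python3 - <<'E'
from h import *
from station import ctrl
o=ctrl.get_obs(); print(o["t"],o["tool_pos"],o["contact_force"],o["opening"])
p=[.4893,.0733,1.686]; c,s=np.cos(p[2]),np.sin(p[2]); d=o["tool_pos"][:2]-p[:2]; print("cradle tcp",c*d[0]+s*d[1],-s*d[0]+c*d[1])
print(rel([*c2w(p,[[.05,.0545,0]])[0,:2],.104],down(1.686+np.pi/2)))
for n in ("wrist","scene"):
    d=ctrl.get_image(n); np.savez(n+"13",**d); im=d["color"][:,:,::-1]
    if n=="scene": im=cv2.resize(im[235:325,325:410],None,fx=7,fy=6.6,interpolation=cv2.INTER_CUBIC)
    cv2.imwrite(f"pics/{n}13.png",im)
    for q in (0,.05): print(n,q,proj(d,c2w(p,[[.05,-.045+.1*np.cos(q),.092+.1*np.sin(q)]])))
E
```

```text
27.425 [0.42760129 0.11659812 0.12696785] [-0.00898496  0.04030191 -1.3101825 ] 0.0003528111565074961
cradle tcp 0.0501033208248247 0.056312654747879665
[-0.2  -0.01  2.3  -0.1  -0.37  0.03]
wrist 0 [[313.64404824 283.63377216]]
wrist 0.05 [[313.6560112  288.04143838]]
scene 0 [[375.25792143 265.85416772]]
scene 0.05 [[375.44767008 264.8017683 ]]
```

View pics/scene13.png

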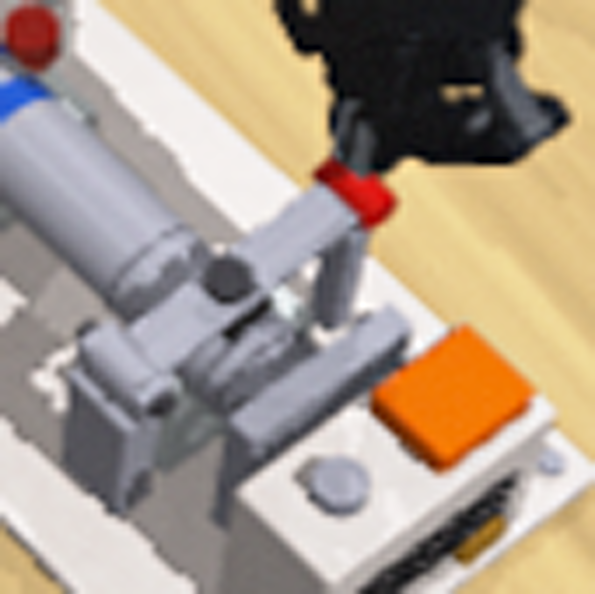

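View pics/wrist13.png

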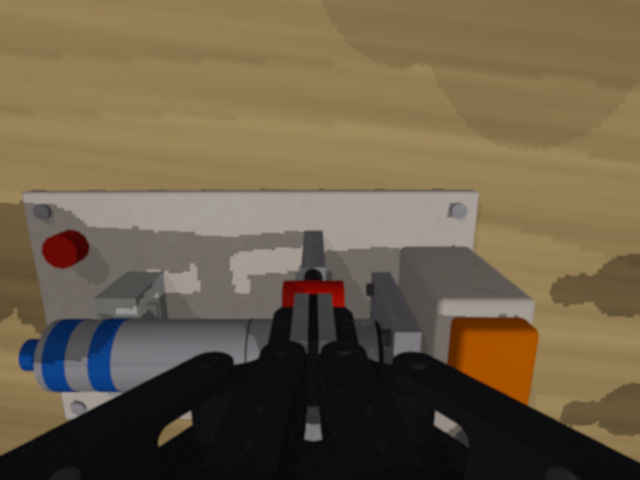

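play_rows --motion '[[[1,-0.15,0,0.5,0,-0.3,0],[1,-0.15,0,1.0,0,-0.3,0],[1,-0.15,0,1.3,0,-0.3,0],[1,-0.15,0,1.4,0,-0.3,0]]]'

```text
t: 28.02
tool_pos: [0.4288, 0.1167, 0.1132]
tool_rot: [0.182, -3.134, 0.003]
contact_force: [-3.6, -0.4, 5.2]
opening: -0.0
```

play_rows --motion '[[[1,0,0,0.15,0,0,0],[1,0,0,0.3,0,0,0],[1,0,0,0.4,0,0,0]]]'

```text
t: 28.4
tool_pos: [0.4288, 0.1167, 0.1097]
tool_rot: [0.182, -3.134, 0.003]
contact_force: [-3.1, -1.2, 4.1]
opening: 0.0003
```

play_rows --motion '[[[1,0,0,0.15,0,0,0],[1,0,0,0.3,0,0,0],[1,0,0,0.4,0,0,0]]]'

```text
t: 28.78
tool_pos: [0.4286, 0.1167, 0.1061]
tool_rot: [0.182, -3.133, 0.003]
contact_force: [-5.1, -1.3, 5.5]
opening: -0.0008
```

play_rows --motion '[[[1,0,0,0.15,0,0,0],[1,0,0,0.3,0,0,0],[1,0,0,0.35,0,0,0]]]'

```text
t: 29.15
tool_pos: [0.4283, 0.1167, 0.103]
tool_rot: [0.182, -3.132, 0.003]
contact_force: [-5.9, -0.7, 6.9]
opening: 0.0001
```

play_rows --motion '[[[1,0,0,-0.5,0,0,0],[1,-0.4,0,-0.5,0,-0.4,0],[1,-0.5,0,-0.4,0,-0.4,0],[1,-0.5,0,-0.1,0,-0.4,0],[1,-0.5,0,0.1,0,-0.4,0]]]'

```text
t: 29.78
tool_pos: [0.4333, 0.1173, 0.1025]
tool_rot: [-0.182, 3.134, -0.003]
contact_force: [-3.2, -1.1, 8.0]
opening: 0.0
```

play_rows --motion '[[[1,0,0,0.12,0,0,0],[1,0,0,0.2,0,0,0]]]'

```text
t: 30.02
tool_pos: [0.4333, 0.1172, 0.1014]
tool_rot: [-0.182, 3.135, -0.003]
contact_force: [-4.4, -0.3, 8.6]
opening: -0.0002
```

play_rows --motion '[[[1,0,0,0.15,0,0,0],[1,0,0,0.2,0,0,0]]]'

```text
t: 30.28
tool_pos: [0.4332, 0.1172, 0.1004]
tool_rot: [0.183, -3.136, 0.004]
contact_force: [-4.1, -0.1, 8.1]
opening: -0.0006
```

play_rows --motion '[[[1,0,0,0.13,0,0,0],[1,0,0,0.18,0,0,0]]]'

```text
t: 30.52
tool_pos: [0.4331, 0.1172, 0.0998]
tool_rot: [0.183, -3.135, 0.004]
contact_force: [-4.8, -0.5, 10.2]
opening: -0.0002
```

play_rows --motion '[[[1,0,0,0.13,0,0,0],[1,0,0,0.16,0,0,0]]]'

```text
t: 30.78
tool_pos: [0.4332, 0.1172, 0.0997]
tool_rot: [0.183, -3.134, 0.004]
contact_force: [-6.1, -0.6, 12.2]
opening: -0.0002
```

play_rows --motion '[[[1,0,0,0.18,0,0,0],[1,0,0,0.22,0,0,0],[1,0,0,0.22,0,0,0]]]'

```text
t: 31.15
tool_pos: [0.4332, 0.1172, 0.0996]
tool_rot: [0.183, -3.133, 0.005]
contact_force: [-8.4, -1.4, 13.9]
opening: 0.0
```

play_rows --motion '[[[1,0,0,-0.5,0,0,0],[1,0,0,-3,0,0,0],[1,0,0,-8,0,0,0],[1,2,0,-12,0,0,0],[1,6,0,-12,0,0,0],[1,10,0,-12,0,0,0],[1,10,0,-12,0,0,0]]]'

```text
t: 32.02
tool_pos: [0.3331, 0.1059, 0.2198]
tool_rot: [0.184, -3.135, 0.004]
contact_force: [0.4, 0.3, 0.5]
opening: 0.0003
```

```bash
python3 - <<'E'
from h import *
from station import ctrl
o=ctrl.get_obs(); print(o["t"],o["tool_pos"],o["contact_force"],o["opening"])
p=[.4893,.0733,1.686]
for n in ("wrist","scene"):
    d=ctrl.get_image(n); np.savez(n+"14",**d); im=d["color"][:,:,::-1]
    if n=="scene": im=cv2.resize(im[225:325,310:410],None,fx=6,fy=6,interpolation=cv2.INTER_CUBIC)
    cv2.imwrite(f"pics/{n}14.png",im)
    for q in (0,.05,.1): print(n,q,proj(d,c2w(p,[[.05,-.045+.1*np.cos(q),.092+.1*np.sin(q)]])))
E
```

```text
32.025 [0.33308908 0.10593896 0.21983349] [0.36424796 0.32077069 0.50493506] 0.0002528046456565753
wrist 0 [[313.0292383  356.53254642]]
wrist 0.05 [[313.02037569 360.43573832]]
wrist 0.1 [[313.01066852 364.76213312]]
scene 0 [[375.25792143 265.85416772]]
scene 0.05 [[375.44767008 264.8017683 ]]
scene 0.1 [[375.55862592 263.80349431]]
```

View pics/scene14.png

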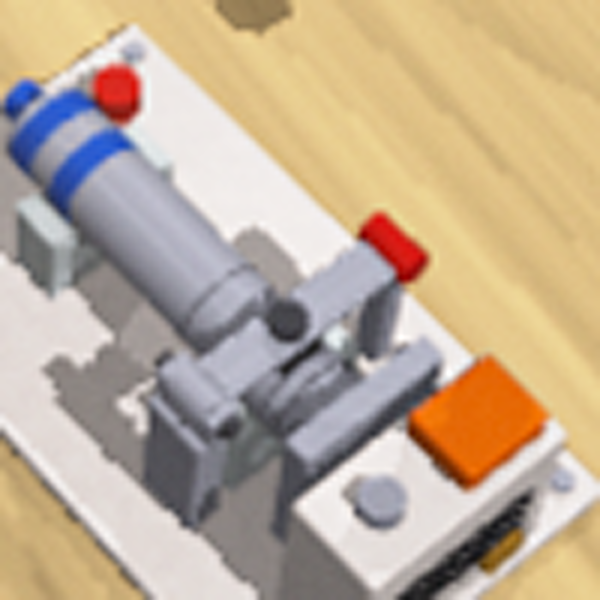

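View pics/wrist14.png

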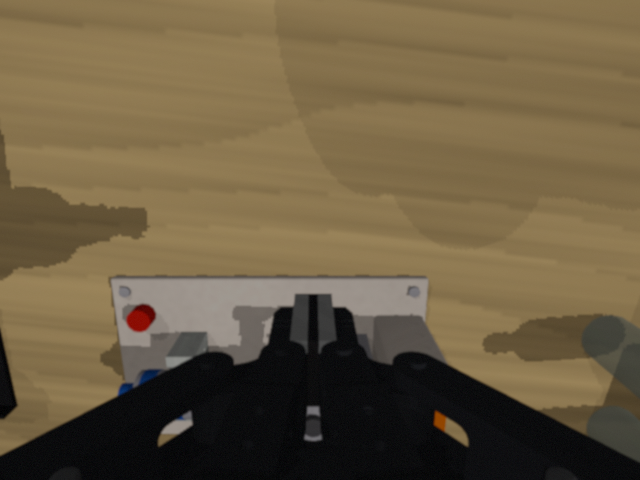

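play_rows --motion '[[[1,-3,0,-2,0,0,0],[1,-8,0,-4,0,0,0],[1,-13,0,-4,0,0,0],[1,-18,0,-4,0,0,0],[1,-22,0,-4,0,0,0],[1,-24,0,-4,0,0,0],[1,-24,0,-4,0,0,0]]]'

```text
t: 33.0
tool_pos: [0.5744, 0.134, 0.2575]
tool_rot: [0.183, -3.131, 0.005]
contact_force: [-0.1, 0.2, -0.6]
opening: 0.0002
```

```bash
python3 - <<'E'
from h import *
from station import ctrl
o=ctrl.get_obs(); print(o["t"],o["tool_pos"],o["contact_force"])
p=[.4893,.0733,1.686]
d=ctrl.get_image("wrist"); np.savez("w15",**d); im=d["color"][:,:,::-1]; cv2.imwrite("pics/w15.png",im)
for q in (0,.05,.1): print(q,proj(d,c2w(p,[[.05,-.045+.1*np.cos(q),.092+.1*np.sin(q)]])))
print(proj(d,c2w(p,[[.084,0,.08],[-.096,0,.08],[.05,-.045,.092],[.05,.055,.1]])))
s=ctrl.get_image("top"); cv2.imwrite("pics/top15.png",cv2.resize(s["color"][170:290,205:355,::-1],None,fx=5,fy=5,interpolation=cv2.INTER_CUBIC))
E
```

```text
33.0 [0.57435124 0.1339992  0.25745478] [-0.14258829  0.20416026 -0.6100724 ]
0 [[313.31037125   2.30480261]]
0.05 [[313.30573176   0.37442302]]
0.1 [[313.30043509  -1.1824303 ]]
[[359.99019376  91.59592099]
 [112.58449088  91.39146856]
 [313.13275466 155.81040035]
 [313.30326571  -1.16600783]]
```

View pics/w15.png

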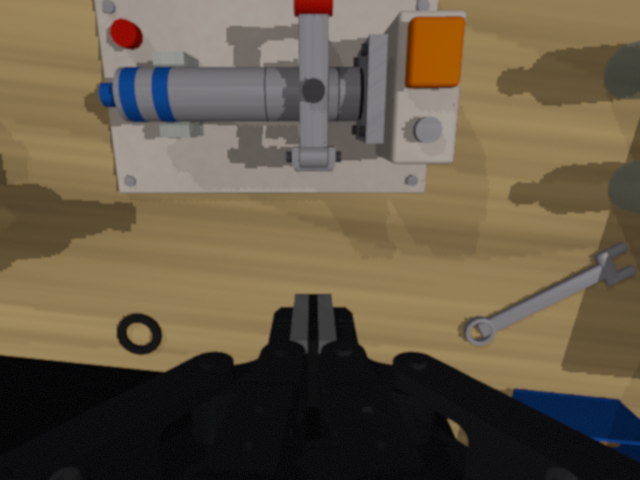

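View pics/top15.png

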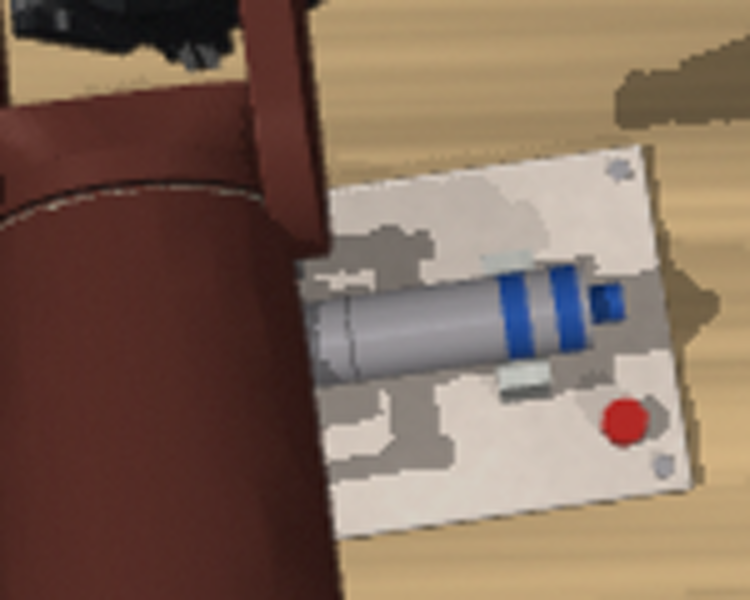

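```bash
python3 -c "
from station import ctrl
print(ctrl.finish_job(), ctrl.get_obs()['t'])"
```

```text
the job is handed in; nothing more can be done
the job is handed in; nothing more can be done
```

The clean barrel is fitted, the strap is closed over it and the job is handed in at about 33 s. No verdict was reported.

- **Barrel:** I laid it in the V-blocks about 22 mm short of the gasket, let go so it could settle, then gripped it again and slid it home. I pressed for about 1.7 s with 12 to 15 N at the wrist. The last 0.6 s was near 15 N, which is about 12 N on the gasket after taking off roughly 3 N of rubbing. The rubbing is an estimate, because I could not measure the gasket force directly.
- **Strap:** I swung it over by pinching the grip, but the pads slipped near the end and left it about 0.1 rad open. I finished by pressing down on the grip with shut fingers. The force rose to 14 N downward with no further movement and the fingertips at z = 0.0996 m; the closed grip's top is at 0.100 m. There was also about 8 N sideways. I then lifted clear.

**Last checks:**
- The grip is within half a pixel of its closed position in the scene camera. A pixel there is about 0.05 rad, so the proof that it is closed to 0.02 rad is the landing force and height.
- The barrel's front edge is within about a pixel of its predicted home position and its rear end within two or three. The rear did not shift while the strap closed.
- The arm reads no contact force.
- I did not take a final picture of the used barrel or of every bystander. Those in view looked in place, and I felt no unexpected contact.

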